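Press-weld a batch of cases and set them out to cool

TASK

Lay all the orange cases together, flat and crosswise, on the press's narrow anvil rail, pull the sprung lever right down until its horn bears on them, hold it down for about two seconds, and ease it slowly back fully up without letting it snap back. Then lay every orange case flat and crosswise on the narrow sloped cooling rail, and leave the red reject and everything else on the bench where it is.

Things in the scene. Friction and masses are not known exactly. Their poses are not given: they have to be found in the camera images.
- case_a: one of the batch: orange flat plastic case with a white seam and a white pad on both large faces (both faces alike, either may be up), 52 (its x) x 40 (its y) x 18 mm (its z), 40 g; origin at its CENTRE, 9 mm above what it lies on. It starts on the black mat; may be absent
- case_b: one of the batch: orange flat plastic case with a white seam and a white pad on both large faces (both faces alike, either may be up), 52 (its x) x 40 (its y) x 18 mm (its z), 40 g; origin at its CENTRE, 9 mm above what it lies on. It starts on the black mat; may be absent
- case_c: one of the batch: orange flat plastic case with a white seam and a white pad on both large faces (both faces alike, either may be up), 52 (its x) x 40 (its y) x 18 mm (its z), 40 g; origin at its CENTRE, 9 mm above what it lies on. It starts on the black mat; may be absent
- case_d: one of the batch: orange flat plastic case with a white seam and a white pad on both large faces (both faces alike, either may be up), 52 (its x) x 40 (its y) x 18 mm (its z), 40 g; origin at its CENTRE, 9 mm above what it lies on. It starts on the black mat; may be absent
- anvil (a point): centre of the top face of the press's anvil: narrow aluminium rail 24 mm wide (x), 220 mm long (y), standing 12 mm proud of a grey base 255 x 260 mm that reaches from 85 mm in front of it to 170 mm behind; rail top 60 mm above the bench. A steel guard plate 72 mm behind the rail's middle rises 16 mm above the rail top. Frame: x across the rail, away from the robot; y along it; z up
- hinge (a point): middle of the lever's hinge axis, which runs along the anvil's y: 130 mm behind (+x of) the anvil's centre line, 28 mm above its top face; two dark posts 18 mm wide carry it 95 mm to either side. A steel horn (bar 16 mm wide, 220 mm long) sits on the lever 130 mm from the hinge
- handle (a point): middle of the lever's red handle: round bar 20 mm thick, 140 mm long, parallel to the anvil's y, 210 mm from the hinge. Two blue arms 12 mm wide lead from it to the hinge, 50 mm either side of the middle; middle 85 mm free to pinch from above; the bar rolls up to 10 mm in the pads. The spring pulls back with 2 N when up, 6 N when down; let go when down, it snaps up
- lever (a joint): press lever, rad. 0: fully up, held by its spring, leaning 10 degrees back past upright (handle 36 mm beyond the hinge, 207 mm above it). Grows as the handle is pulled towards the robot and down, in an arc about hinge; at 1.745 the arms are level (handle 210 mm to the robot's side of the hinge, at its height) and the horn bears on cases lying flat on the anvil. Stop at 1.79
- cool_rail: sloped cooling rail: aluminium, 30 mm wide (y), 220 mm long (x), origin at the centre of its TOP face, 78 mm above the bench; slopes by 0.28 rad, x pointing UP the slope (away from the robot), y across, z square to the top face. A blue stop 8 mm high closes the low end (x = -110 mm). Cases do not slide on it. Stands on two posts on a grey base 200 x 90 mm, 10 mm high
- reject: bystander: red reject case, same shape as the orange ones (52 x 40 x 18 mm, origin at its centre), on the bench to the near right of the press; leave it alone
- weight: bystander: upright brass cylinder 32 mm across, 45 mm tall, near left of the press; origin at its underside
- driver: bystander: screwdriver lying on the right, about along x
- tape: bystander: roll of yellow tape, 90 mm across, 24 mm high, lying at the back left
- spanner: bystander: steel spanner lying at the back right
- jar: bystander: small jar, 60 mm across, 80 mm tall, on the left
- spare_horn: bystander: upright steel spare horn, 48 mm across at the foot, 90 mm tall, on the right
There are look-alikes about, which are no part of the job. Leave any purple or yellow look-alike of the case_a alone.

How it is judged:
On the way, in this order (a step that is already met when the one before it is completed fails the run):
1. all orange cases lie flat and crosswise on the anvil rail, let go, with the lever up (x of case_a in the frame of anvil between -0.012 and 0.012 m and y of case_a in the frame of anvil between -0.1 and 0.1 m and z of case_a in the frame of anvil between 0.004 and 0.014 m and angle between the z axis of each of case_a, case_b, case_c, case_d and the z axis of anvil, either way round below 0.15 rad and angle between the x axis of each of case_a, case_b, case_c, case_d and the x axis of anvil, either way round below 0.35 rad and x of case_b in the frame of anvil between -0.012 and 0.012 m and y of case_b in the frame of anvil between -0.1 and 0.1 m and z of case_b in the frame of anvil between 0.004 and 0.014 m and x of case_c in the frame of anvil between -0.012 and 0.012 m and y of case_c in the frame of anvil between -0.1 and 0.1 m and z of case_c in the frame of anvil between 0.004 and 0.014 m and x of case_d in the frame of anvil between -0.012 and 0.012 m and y of case_d in the frame of anvil between -0.1 and 0.1 m and z of case_d in the frame of anvil between 0.004 and 0.014 m and linear speed of each of case_a, case_b, case_c, case_d below 0.03 m/s and contact force between the fingers and case_a below 0.3 N and contact force between the fingers and case_b below 0.3 N and contact force between the fingers and case_c below 0.3 N and contact force between the fingers and case_d below 0.3 N and value of joint lever below 0.15 rad), for 0.2 s.
2. the lever is right down on the cases lying on the anvil and held for a second (x of case_a in the frame of anvil between -0.012 and 0.012 m and y of case_a in the frame of anvil between -0.1 and 0.1 m and z of case_a in the frame of anvil between 0.004 and 0.014 m and angle between the z axis of each of case_a, case_b, case_c, case_d and the z axis of anvil, either way round below 0.15 rad and angle between the x axis of each of case_a, case_b, case_c, case_d and the x axis of anvil, either way round below 0.35 rad and x of case_b in the frame of anvil between -0.012 and 0.012 m and y of case_b in the frame of anvil between -0.1 and 0.1 m and z of case_b in the frame of anvil between 0.004 and 0.014 m and x of case_c in the frame of anvil between -0.012 and 0.012 m and y of case_c in the frame of anvil between -0.1 and 0.1 m and z of case_c in the frame of anvil between 0.004 and 0.014 m and x of case_d in the frame of anvil between -0.012 and 0.012 m and y of case_d in the frame of anvil between -0.1 and 0.1 m and z of case_d in the frame of anvil between 0.004 and 0.014 m and value of joint lever above 1.7 rad), for 1 s.
3. the lever is back fully up (value of joint lever below 0.06 rad), for 0.2 s.
At the end, for the whole second after the job is handed in: every orange case rests flush on the cooling rail (tilt to it under 0.15 rad, height within 5 mm), centre within 12 mm of its middle line and 100 mm of its centre along it, long side across it within 0.35 rad; the lever is fully up (under 0.06 rad) (x of case_a in the frame of cool_rail between -0.1 and 0.1 m and y of case_a in the frame of cool_rail between -0.012 and 0.012 m and z of case_a in the frame of cool_rail between 0.004 and 0.014 m and angle between the z axis of each of case_a, case_b, case_c, case_d and the z axis of cool_rail, either way round below 0.15 rad and angle between the x axis of each of case_a, case_b, case_c, case_d and the y axis of cool_rail, either way round below 0.35 rad and x of case_b in the frame of cool_rail between -0.1 and 0.1 m and y of case_b in the frame of cool_rail between -0.012 and 0.012 m and z of case_b in the frame of cool_rail between 0.004 and 0.014 m and x of case_c in the frame of cool_rail between -0.1 and 0.1 m and y of case_c in the frame of cool_rail between -0.012 and 0.012 m and z of case_c in the frame of cool_rail between 0.004 and 0.014 m and x of case_d in the frame of cool_rail between -0.1 and 0.1 m and y of case_d in the frame of cool_rail between -0.012 and 0.012 m and z of case_d in the frame of cool_rail between 0.004 and 0.014 m and linear speed of each of case_a, case_b, case_c, case_d below 0.03 m/s and value of joint lever below 0.06 rad); the robot touches nothing.
It fails at once if the lever snaps back (faster than 2 rad/s upwards) (velocity of joint lever below -2 rad/s).
It fails at once if a bystander is moved by more than 40 mm (distance of any of reject, weight, driver, tape, spanner, jar, spare_horn from where it was at the start of the episode above 0.04 m).
Of case_a, case_b, case_c, case_d only 3 to 4 are there at a start; the rules pass over those that are not, and their reading is None.
At some moment in a run one of case_a, case_b, case_c, case_d may be knocked a few centimetres aside while the robot is not near it.
It also fails if it takes over 210 s, if anything falls off the work surface, if the arm or the gripper's body presses on something with over 40 N, if the wrist force passes 120 N, or if a joint passes its speed limit or range.

ROBOT

A 6-joint arm with a two-finger parallel gripper is mounted at the origin on the work surface. World frame = base frame: x ahead of the robot, y to its left, z up, the work surface at z = 0. Lengths are in m, angles in rad, forces in N, time in s.
With the tool pointing down it reaches from about 0.325 to 0.85 m from the base axis. Payload 4.4 kg.
Tool frame: the origin (TCP) lies on the centre line of the jaws, within the pads' length; the fingertips stand 17 mm ahead of it and the grasp point (between the pads) lies 2 mm behind it (env.finger_overhang is the distance from the TCP to the fingertips, in m); z points along the fingers, y is the line along which they close (so a half turn about z gives the same grasp; the last joint's range is limited). The gripper opens to 94 mm and grips with 3 to 60 N. Pads are 16 mm wide; open, the fingers measure 119 mm over their backs; the gripper's body (75 mm by 177 mm) begins 78 mm behind the grasp point.
Start: joints at [-1.472, 0.207, 1.542, -0, 1.393, -0.15], TCP at [0.142, -0.557, 0.222] pointing down, gripper open.
Joint ranges: [-2.73, 2.73], [-0.86, 2.22], [0.23, 2.46], [-1.11, 4.25], [0.08, 2.63], [-2.82, 2.82]. Speed limits (rad/s): [2.79, 2.79, 3.14, 3.14, 3.14, 3.14].

INTERFACE

Orientations are given as a unit quaternion [w, x, y, z].
In Python, from workcell import env, optics, workorder gives the robot as it stands.
- The arm moves only by the tool move_arm, never from a script. Its argument "steps" is text: rows parted by semicolons, each of 7 numbers parted by spaces: the finger opening in m, from 0 to 0.094, then the shift along the tool's x, y, z in m, then the turn, a rotation vector about the tool's x, y, z in rad. In form: grip tx ty tz wx wy wz; .... A call has 1 to 10 rows; each row shifts and turns the commanded pose from where the row before left it, along the tool's axes as they then stand; what a row does not reach is not made up. A row lasts 1/12 s, in which the tool goes at most 41.7 mm and 7.16 degrees, less where a joint would pass 70% of its speed; a pose out of reach is approached as far as the arm can. A call with a gripper value outside its range is refused whole. The fingers move at their own pace and stop on an object; "squeeze" is the grip in N (left out, the last holds). Time passes only in rows, so rows that do not move let the fingers close. It gives the time, the measured TCP pose, the force, the opening and the grip force at its end, in the units of the state.
- env.get_state(): the state, without advancing time (a new reading comes with each control period).
- optics.grab_frame(name): name is "scene" or "top" or "wrist"; returns the picture (400x640x3 uint8, red, green, blue); there is no depth.
- optics.calibration(name): a dict with "intrinsics" (3x3 intrinsics, pixels), "k1" (the pictures are not rectified: a ray, as slopes to the right and down, at radius r is drawn at 1 + k1 r^2 times it, then the intrinsics apply), "R" (3x3) and "t" (3): a world point X has camera coordinates R X + t. Camera axes: x right, y down, z forward; pixel columns grow to the right and rows downward; lengths in m; the calibration is good to about 2 mm. A picture is of the moment at which its call begins: read the wrist's pose just before it. calibration takes no time and is no camera call; for the wrist camera it gives the pose at the moment of the call.
- workorder.hand_in(): hands the job in; it is judged then, once.
Trained networks look in the newest picture that a camera, given by its name, has taken for a name from the list of things; names that differ only in an ending like _2 or _b are one class to them, and where a whole thing is asked for, a point or a joint stands for the part that bears it (a point fixed in the world has none). Each returns a list of dicts, best first, with "conf" (0 to 1); they miss things now and then, are a little off and sometimes report something else, mostly with a low value. They report only what shows in the picture. A call takes as long as a camera call. They do not tell look-alikes from the thing itself.
- optics.cut_out(target, camera): "mask" (400x640 bool, what is visible of it) and "location" ([column, row] in pixels, amid what is visible of it).
The state is a dict: "time_s": time; "joints": joint angles; "joint_vel": joint speeds; "joint_efforts": joint torques, N m; "tcp_pos": TCP position; "eef_rot": TCP orientation; "contact_force": force on the tool from outside, world axes, zero at the start; "wrist_torque": the same for the moment, N m; "opening": opening from 0.0 (shut) to 1.0 (fully open); "finger_force": force on a finger pad.
Only numpy, scipy, OpenCV 4.12 (cv2) and the standard library are available. Lean on these libraries where they do the work, as an engineer would, in place of code of your own. Each camera call takes 0.05 s, during which the arm holds its last target. There are 200 camera calls.

## Working session

There is one attempt and no reset: what is moved stays moved. The work goes in short steps, Python scripts to look and compute and a tool call to move; the robot and the scene stay as the last step left them, time stands still between calls to the robot, and variables do not carry over. Pictures are saved under pics/ and viewed, at most 14 in all, crops included, and the job is handed in when it is done.

Besides the shell and the picture viewer there is one more tool, called after ">>>" as name(argument=value, ...), one argument or row to a line, values as JSON. move_arm: Moves the arm, as the interface text tells. Its arguments: {"type":"object","properties":{"steps":{"type":"string"},"squeeze":{"type":"number"}},"required":["steps"]}

```bash
mkdir -p pics; ls; cat > h.py <<'E'
import numpy as np, cv2
from workcell import env, optics, workorder
from scipy.spatial.transform import Rotation as Ro
def ray(cal,px):
    K=np.array(cal["intrinsics"]);k1=cal["k1"]
    d=np.linalg.inv(K)@np.array([px[0],px[1],1.]); xy=d[:2]; u=xy.copy()
    for _ in range(30): u=xy/(1+k1*(u@u))
    R=np.array(cal["R"]);t=np.array(cal["t"])
    return -R.T@t, R.T@np.array([u[0],u[1],1.])
def onz(cal,px,z):
    o,d=ray(cal,px); return o+d*(z-o[2])/d[2]
def proj(cal,X):
    c=np.array(cal["R"])@np.array(X,float)+np.array(cal["t"]); u=c[:2]/c[2]
    u=u*(1+cal["k1"]*(u@u)); return (np.array(cal["intrinsics"])@np.array([u[0],u[1],1]))[:2]
def save(n,img): cv2.imwrite(f"pics/{n}.png",cv2.cvtColor(img,cv2.COLOR_RGB2BGR))
E
python3 - <<'E'
from h import *
s=env.get_state();print(s)
for n in("top","scene"):
    save(n+"0",optics.grab_frame(n)); c=optics.calibration(n); print(n,c)
    for t in ["case_a","anvil","handle","cool_rail","reject"]:
        try:
            for r in optics.cut_out(t,n): print(n,t,r["conf"],r["location"],r["mask"].sum())
        except Exception as e: print(t,e)
E
```

```text
pics
{'time_s': 0.0, 'joints': array([-1.47147479e+00,  2.07398891e-01,  1.54293247e+00,  1.83995821e-05,
        1.39347240e+00, -1.50469848e-01]), 'joint_vel': array([-0.00069618,  0.00218638,  0.00035828, -0.00095616,  0.00123506,
       -0.00015015]), 'joint_efforts': array([ 1.35935850e-03, -3.70874512e+01, -2.81419945e+01,  6.99740136e-02,
        3.61207745e-02, -1.75222608e-04]), 'tcp_pos': array([ 0.14207712, -0.55639336,  0.22131293]), 'eef_rot': array([-1.10496299e-03,  9.92210263e-01,  1.24569544e-01,  3.73213497e-05]), 'contact_force': array([0.28669926, 0.38446567, 0.481492  ]), 'wrist_torque': array([-0.02676696, -0.01310138,  0.04145121]), 'finger_force': 0.0, 'opening': 0.9993078941847144}
top {'intrinsics': array([[388.23080606,   0.        , 323.17570172],
       [  0.        , 388.23080606, 195.00281298],
       [  0.        ,   0.        ,   1.        ]]), 'k1': -0.03808251136829472, 'R': array([[-0.02900417, -0.99957754, -0.00187206],
       [-0.98375698,  0.02887693, -0.1771675 ],
       [ 0.17714672, -0.00329694, -0.98417893]]), 't': array([-0.00475073,  0.523
[... 534 characters left out ...]
 1.        ]]), 'k1': -0.014207895472832719, 'R': array([[ 0.3873737 ,  0.921922  , -0.00119815],
       [ 0.7876884 , -0.3316461 , -0.51918961],
       [-0.47904969,  0.20017663, -0.85465825]]), 't': array([-0.1698921 , -0.29007896,  1.75394113])}
scene case_a 0.78 [236.6, 270.0] 180
scene case_a 0.65 [228.2, 246.0] 162
scene case_a 0.63 [249.0, 233.7] 179
scene case_a 0.54 [259.3, 262.4] 183
scene case_a 0.53 [195.5, 213.4] 166
scene case_a 0.53 [158.9, 236.7] 165
scene case_a 0.43 [239.6, 209.2] 193
scene anvil 0.72 [344.6, 237.5] 5497
scene handle 0.82 [358.1, 241.0] 1230
scene cool_rail 0.76 [410.4, 185.0] 468
scene cool_rail 0.49 [359.7, 240.3] 1203
scene reject 0.69 [287.3, 210.4] 168
```

```bash
python3 - <<'E'
import cv2
i=cv2.imread("pics/top0.png"); cv2.imwrite("pics/top0c.png",cv2.resize(i[110:330,190:500],(775,550),interpolation=2))
i=cv2.imread("pics/scene0.png"); cv2.imwrite("pics/scene0c.png",cv2.resize(i[120:320,130:450],(800,500),interpolation=2))
E
```

```text
(no output)
```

View pics/top0c.png

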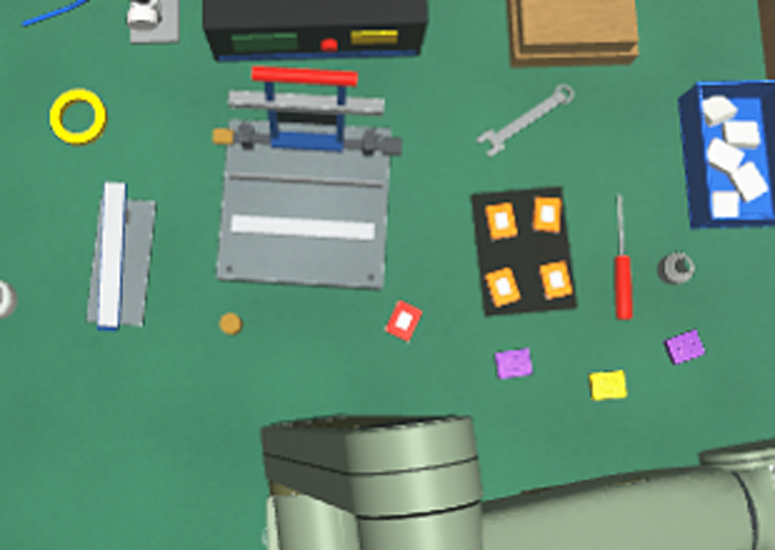

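View pics/scene0c.png

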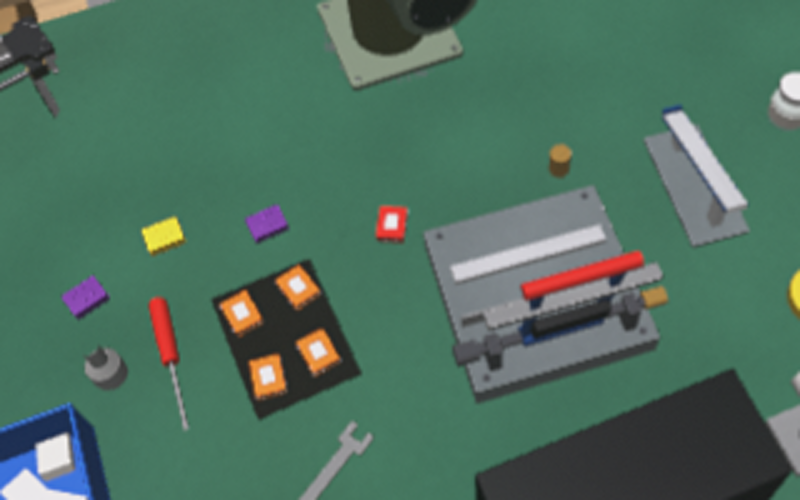

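The pictures show four orange cases with white pads lying on the black mat. In the top image they are at about (391,198), (409,196), (391,225) and (412,222). The two purple look-alikes are at (396,257) and (462,249), the yellow one is at (433,263), and the red reject is at (351,238). The crop already shows the orange cases clearly, so I take those four. Next I compute positions.

```bash
cat >> h.py <<'E'
def planefit(cal,mask,z0,slope=0,pts=None):
    """rect (centre, long-axis angle, size) of mask pixels laid on plane; slope up +long axis (x-ish)"""
    ys,xs=np.nonzero(mask); c=None; yaw=0
    for _ in range(8):
        o=np.array([ (c[0] if c is not None else .5),(c[1] if c is not None else 0),z0])
        ex=np.array([np.cos(yaw)*np.cos(slope),np.sin(yaw)*np.cos(slope),np.sin(slope)])
        ey=np.array([-np.sin(yaw),np.cos(yaw),0]); n=np.cross(ex,ey)
        P=[]
        for x,y in zip(xs,ys):
            a,d=ray(cal,(x,y)); X=a+d*((o-a)@n)/(d@n); P.append([(X-o)@ex,(X-o)@ey])
        (cx,cy),(w,h),ang=cv2.minAreaRect(np.array(P,np.float32)*1000)
        if w<h: w,h,ang=h,w,ang-90
        ang=(np.radians(ang)+np.pi/2)%np.pi-np.pi/2
        if slope:
            yaw+=ang; c=(o+ex*cx/1000+ey*cy/1000)
            # keep plane through (c, z0): shift centre handled by iteration
        else: return np.array([o[0]+cx/1000,o[1]+cy/1000]),ang,(w,h)
    return c,yaw,(w,h)
def blobs(img,kind,amin=20):
    hsv=cv2.cvtColor(img,cv2.COLOR_RGB2HSV); H,S,V=[hsv[...,i].astype(int) for i in range(3)]
    if kind=="orange": m=(H>8)&(H<21)&(S>120)&(V>150); 
    if kind=="white": m=(S<40)&(V>185)
    if kind=="red": m=((H<5)|(H>174))&(S>140)&(V>110)
    m=m.astype(np.uint8)
    n,l,st,ce=cv2.connectedComponentsWithStats(m)
    out=[]
    for i in range(1,n):
        if st[i,4]>=amin: out.append((ce[i],st[i,4],l==i))
    return out
E
python3 - <<'E'
from h import *
for n in("top","scene"):
    img=cv2.cvtColor(cv2.imread(f"pics/{n}0.png"),cv2.COLOR_BGR2RGB); cal=optics.calibration(n)
    for k,z in(("orange",.018),("white",.06),("red",.018)):
        for ce,a,m in blobs(img,k,40):
            if not(130<ce[0]<480 and 120<ce[1]<300): continue
            c,ang,wh=planefit(cal,m,z); print(n,k,ce.round(1),a,c.round(4),round(np.degrees(ang),1),np.round(wh))
            if k=="white" and a>200:
                c,ang,wh=planefit(cal,m,.078,.28); print("   cool",c.round(4),round(np.degrees(ang),1),np.round(wh))
E
```

```text
top orange [405.9 127.3] 66 [ 0.7969 -0.3718] 55.8 [154.  73.]
top orange [151.8 179.5] 257 [0.6095 0.6713] 39.9 [114.  58.]
top orange [150.5 199.1] 277 [0.5338 0.6724] 45.7 [117.  50.]
top orange [408.5 195.6] 93 [ 0.5177 -0.3602] -9.1 [55. 41.]
top orange [390.1 198. ] 98 [ 0.5087 -0.2863] 7.9 [54. 42.]
top orange [146.  213.5] 105 [0.4744 0.6885] 88.4 [43. 36.]
top orange [412.1 220.9] 84 [ 0.412  -0.3674] 10.3 [55. 42.]
top orange [390.6 223.8] 67 [ 0.4037 -0.2824] 16.5 [53. 43.]
top orange [281.9 239.2] 42 [0.3584 0.1459] -0.7 [24. 24.]
top white [309. 150.] 58 [0.7035 0.0191] 84.8 [88. 14.]
top white [234.1 211. ] 433 [0.4679 0.3255] -2.2 [222.  29.]
   cool [0.4635 0.3213 0.078 ] -6.0 [221.  29.]
top white [479.7 191.3] 96 [ 0.5169 -0.633 ] 88.3 [41. 36.]
top white [310.7 200.4] 400 [0.5013 0.0297] 84.9 [222.  28.]
   cool [0.4981 0.0269 0.078 ] 87.5 [225.  27.]
top white [184.5 228.5] 212 [0.4056 0.5157] 77.3 [69. 56.]
   cool [0.4042 0.5094 0.078 ] 89.7 [62. 57.]
top white [355.8 288.8] 183 [ 0.1632 -0.1316] 6.2 [56. 53.]
top red [311.2 140. ] 222 [0.7586 0.0213] 85.6 [169.
[... 207 characters left out ...]
  244.3] 123 [ 0.4115 -0.3674] 10.6 [53. 41.]
scene orange [256.8 259.9] 129 [ 0.5092 -0.2865] 7.0 [52. 40.]
scene orange [236.6 269.8] 136 [ 0.5171 -0.3604] -6.6 [53. 40.]
scene white [448.9 154.2] 119 [0.3963 0.5303] 67.2 [51. 48.]
scene white [411.9 183.8] 304 [0.458  0.3308] 2.5 [178.  28.]
   cool [0.4658 0.3222 0.078 ] -5.9 [215.  28.]
scene white [340.4 220.7] 349 [0.5013 0.0298] 84.8 [217.  22.]
   cool [0.5098 0.0232 0.078 ] 76.5 [214.  22.]
scene white [454.5 269.7] 71 [0.8123 0.2969] -86.8 [40. 20.]
scene red [286.5 209. ] 96 [ 0.3594 -0.1247] -22.8 [51. 40.]
scene red [362.7 229.5] 303 [0.5444 0.0969] 85.0 [178.  25.]
scene red [194.9 251.5] 176 [ 0.3963 -0.474 ] -3.0 [101.  23.]
```

Both cameras agree to about 1 mm. The anvil is at (0.5013, 0.0298) with yaw -5.15°, and the cooling rail is at (0.4645, 0.3218) with yaw -5.95°. I turn the tool first.

>>> move_arm(
  steps="0.075 0 0 0 0 0 -0.12;0.075 0 0 0 0 0 -0.12;0.075 0 0 0 0 0 -0.12;0.075 0 0 0 0 0 -0.12;0.075 0 0 0 0 0 -0.12;0.075 0 0 0 0 0 -0.12;0.075 0 0 0 0 0 -0.12;0.075 0 0 0 0 0 -0.12;0.075 0 0 0 0 0 -0.12;0.075 0 0 0 0 0 -0.12",
  squeeze=15,
)

```text
time_s: 1.43
tcp_pos: [0.1422, -0.5572, 0.2225]
eef_rot: [0.0, 0.747, 0.665, -0.0]
contact_force: [-0.1, -0.1, -0.4]
opening: 0.798
finger_force: 0.0
```

```bash
cat >> h.py <<'E'
def pose():
    s=env.get_state(); q=s["eef_rot"]; return np.array(s["tcp_pos"]),Ro.from_quat([q[1],q[2],q[3],q[0]]),s
def Rt(yaw,slope=0):
    "tool y along yaw (rad, horizontal); z down, tilted by slope (z leans to the right-hand: +yaw-90deg)"
    y=np.array([np.cos(yaw),np.sin(yaw),0]); f=np.array([np.sin(yaw),-np.cos(yaw),0])
    z=np.array([0,0,-1])*np.cos(slope)+f*np.sin(slope); x=np.cross(y,z)
    return Ro.from_matrix(np.stack([x,y,z],1))
def plan(wps):
    "wps: list of (xyz, yaw_deg, slope): prints rotvec then shift in new tool axes"
    p,R,s=pose(); print("t",round(s["time_s"],2),"tcp",p.round(4),"y-yaw",round(np.degrees(np.arctan2(*R.as_matrix()[1::-1,1])),2),"F",s["contact_force"].round(1),"open",round(s["opening"]*94,1),"grip",s["finger_force"],"j",np.round(s["joints"],2))
    for X,yw,sl in wps:
        X=np.array(X,float); T=Rt(np.radians(yw),sl)
        w=(R.inv()*T).as_rotvec(); d=T.inv().apply(X-p)
        print("turn",w.round(3),"rows",round(np.degrees(np.linalg.norm(w))/7.1,1),"| then shift mm",(d*1000).round(1),"rows",round(np.linalg.norm(d)*1000/41,1))
        p,R=X,T
A0=np.array([.5013,.0298]);AY=np.radians(-5.15)
def anv(s,z): return [A0[0]-np.sin(AY)*s,A0[1]+np.cos(AY)*s,z]
C0=np.array([.4645,.3218,.078]);CY=np.radians(-5.95);CS=.28
def cool(s,h):
    ex=np.array([np.cos(CY)*np.cos(CS),np.sin(CY)*np.cos(CS),np.sin(CS)]);n=np.array([-np.cos(CY)*np.sin(CS),-np.sin(CY)*np.sin(CS),np.cos(CS)])
    return C0+ex*s+n*h
E
python3 - <<'E'
from h import *
plan([([.403,-.2826,.12],16,0),([.403,-.2826,.02],16,0),([.403,-.2826,.14],16,0),(anv(-.075,.14),-5.15,0)])
E
```

```text
t 1.43 tcp [ 0.1422 -0.5572  0.2225] y-yaw -6.59 F [-0.1 -0.1 -0.4] open 75.0 grip 0.0 j [-1.47  0.21  1.54  0.    1.39 -1.36]
turn [ 0.     0.    -0.394] rows 3.2 | then shift mm [192.  326.4 102.5] rows 9.6
turn [0. 0. 0.] rows 0.0 | then shift mm [  0.   0. 100.] rows 2.4
turn [0. 0. 0.] rows 0.0 | then shift mm [   0.    0. -120.] rows 2.9
turn [0.    0.    0.369] rows 3.0 | then shift mm [245.   69.9   0. ] rows 6.2
```

>>> move_arm(
  steps="0.075 0 0 0 0 0 -0.098;0.075 0 0 0 0 0 -0.098;0.075 0 0 0 0 0 -0.098;0.075 0 0 0 0 0 -0.1;0.075 0.0192 0.0326 0.0103 0 0 0;0.075 0.0192 0.0326 0.0103 0 0 0;0.075 0.0192 0.0326 0.0103 0 0 0;0.075 0.0192 0.0326 0.0103 0 0 0;0.075 0.0192 0.0326 0.0103 0 0 0;0.075 0.0192 0.0326 0.0103 0 0 0",
)

```text
time_s: 2.27
tcp_pos: [0.3004, -0.3922, 0.1605]
eef_rot: [0.0, 0.605, 0.797, -0.0]
contact_force: [1.1, -0.0, -0.5]
opening: 0.8
finger_force: 0.0
```

>>> move_arm(
  steps="0.075 0.0192 0.0326 0.0103 0 0 0;0.075 0.0192 0.0326 0.0103 0 0 0;0.075 0.0192 0.0326 0.0103 0 0 0;0.075 0.0192 0.0326 0.01 0 0 0;0.075 0 0 0 0 0 0;0.075 0 0 0 0 0 0",
)

```text
time_s: 2.77
tcp_pos: [0.4049, -0.2826, 0.1192]
eef_rot: [-0.001, 0.602, 0.798, -0.0]
contact_force: [0.8, -0.8, 0.4]
opening: 0.8
finger_force: 0.0
```

```bash
python3 - <<'E'
from h import *
plan([([.403,-.2826,.02],16,0)])
img=optics.grab_frame("wrist"); cal=optics.calibration("wrist"); save("w1",img)
for ce,a,m in blobs(img,"orange",60):
    c,ang,wh=planefit(cal,m,.018); print(ce.round(),a,c.round(4),round(np.degrees(ang),1),np.round(wh))
E
```

```text
t 2.77 tcp [ 0.4049 -0.2826  0.1192] y-yaw 15.9 F [ 0.8 -0.8  0.4] open 75.2 grip 0.0 j [-0.78  0.15  1.84 -0.    1.15 -1.06]
turn [-0.001 -0.001 -0.002] rows 0.0 | then shift mm [ 0.5 -1.8 99.2] rows 2.4
[320. 211.] 2680 [ 0.4039 -0.2838] 15.9 [52. 39.]
[455. 249.] 2023 [ 0.5103 -0.2877] 8.0 [52. 40.]
[301. 304.] 1643 [ 0.412  -0.3661] 10.0 [52. 34.]
[407. 318.] 145 [ 0.4973 -0.3494] -74.2 [14. 12.]
[129. 374.] 92 [ 0.2847 -0.4695] -48.8 [18.  8.]
[512. 373.] 113 [ 0.6037 -0.378 ] 82.5 [19.  8.]
```

View pics/w1.png

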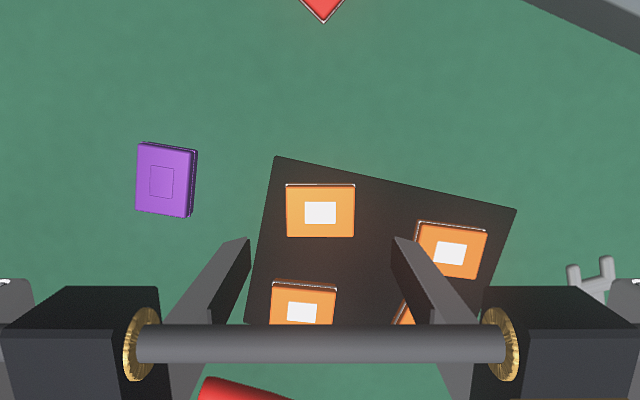

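The wrist view shows the target orange case with its white pad at (320,211), aligned between the jaws. The other three orange cases are at (450,250), (301,304) and (405,318), and a purple look-alike is at (165,180). The position agrees to about 1 mm.

>>> move_arm(
  steps="0.075 0 0 0.03 0 0 0;0.075 0 0 0.03 0 0 0;0.075 0 0 0.03 0 0 0;0.075 0 0 0.009 0 0 0;0.075 0 0 0 0 0 0;0.04 0 0 0 0 0 0;0.04 0 0 0 0 0 0;0.04 0 0 0 0 0 0;0.04 0 0 0 0 0 0;0.04 0 0 0 0 0 0",
)

```text
time_s: 3.65
tcp_pos: [0.4043, -0.2852, 0.0213]
eef_rot: [0.0, 0.604, 0.797, -0.0]
contact_force: [-0.7, -1.7, 2.0]
opening: 0.553
finger_force: 15.9
```

```bash
python3 - <<'E'
from h import *
plan([([.4045,-.2826,.16],16,0),(anv(-.075,.16),-5.15,0),(anv(-.075,.081),-5.15,0),(anv(-.075,.16),-5.15,0),([.5095,-.287,.16],7.5,0)])
E
```

```text
t 3.65 tcp [ 0.4043 -0.2852  0.0213] y-yaw 15.63 F [-0.7 -1.7  2. ] open 52.0 grip 15.872562464387556 j [-0.79  0.31  1.89 -0.    0.94 -1.06]
turn [-0.     0.001 -0.006] rows 0.1 | then shift mm [   2.5    1.  -138.7] rows 3.4
turn [0.    0.    0.369] rows 3.0 | then shift mm [244.8  68.4   0. ] rows 6.2
turn [0. 0. 0.] rows 0.0 | then shift mm [ 0.  0. 79.] rows 1.9
turn [0. 0. 0.] rows 0.0 | then shift mm [  0.   0. -79.] rows 1.9
turn [ 0.     0.    -0.221] rows 1.8 | then shift mm [-242.   -16.8    0. ] rows 5.9
```

>>> move_arm(
  steps="0.04 0 0 -0.035 0 0 0;0.04 0 0 -0.035 0 0 0.12;0.04 0 0 -0.035 0 0 0.12;0.04 0 0 -0.034 0 0 0.123;0.04 0.035 0.0098 0 0 0 0;0.04 0.035 0.0098 0 0 0 0;0.04 0.035 0.0098 0 0 0 0;0.04 0.035 0.0098 0 0 0 0;0.04 0.035 0.0098 0 0 0 0;0.04 0.035 0.0098 0 0 0 0",
)

```text
time_s: 4.48
tcp_pos: [0.4818, -0.0787, 0.1598]
eef_rot: [0.0, 0.738, 0.675, 0.0]
contact_force: [1.4, 0.3, -0.1]
opening: 0.55
finger_force: 15.0
```

>>> move_arm(
  steps="0.04 0.037 0.0098 0 0 0 0;0.04 0 0 0.035 0 0 0;0.04 0 0 0.02 0 0 0;0.04 0 0 0.01 0 0 0;0.04 0 0 0 0 0 0;0.04 0 0 0 0 0 0",
)

```text
time_s: 4.98
tcp_pos: [0.4946, -0.0447, 0.0946]
eef_rot: [-0.0, 0.738, 0.674, -0.0]
contact_force: [0.6, -0.0, 0.5]
opening: 0.549
finger_force: 15.0
```

```bash
python3 - <<'E'
from h import *
plan([(anv(-.075,.081),-5.15,0)])
E
```

```text
t 4.98 tcp [ 0.4946 -0.0447  0.0946] y-yaw -5.19 F [ 0.6 -0.   0.5] open 51.6 grip 14.999829232692719 j [-0.26  0.19  1.85  0.    1.1  -0.17]
turn [-0.001 -0.    -0.001] rows 0.0 | then shift mm [-0.2  0.  13.6] rows 0.3
```

>>> move_arm(
  steps="0.04 0 0 0.007 0 0 0;0.04 0 0 0.006 0 0 0;0.04 0 0 0 0 0 0;0.04 0 0 0 0 0 0",
)

```text
time_s: 5.32
tcp_pos: [0.4948, -0.0449, 0.0819]
eef_rot: [0.0, 0.738, 0.674, 0.0]
contact_force: [-0.7, -0.2, -0.3]
opening: 0.551
finger_force: 15.0
```

>>> move_arm(
  steps="0.04 0 0 0.001 0 0 0;0.04 0 0 0 0 0 0;0.065 0 0 0 0 0 0;0.075 0 0 0 0 0 0;0.075 0 0 0 0 0 0;0.075 0 0 -0.03 0 0 0;0.075 0 0 -0.03 0 0 0;0.075 0 0 -0.02 0 0 0",
)

```text
time_s: 5.98
tcp_pos: [0.4957, -0.0447, 0.163]
eef_rot: [0.001, 0.738, 0.675, 0.001]
contact_force: [-0.0, 0.3, -0.6]
opening: 0.799
finger_force: 0.0
```

```bash
python3 - <<'E'
from h import *
plan([([.5095,-.287,.16],7.5,0),([.5095,-.287,.021],7.5,0)])
img=optics.grab_frame("wrist"); cal=optics.calibration("wrist"); save("w2",img)
for ce,a,m in blobs(img,"orange",60):
    c,ang,wh=planefit(cal,m,.078); print(ce.round(),a,c.round(4),round(np.degrees(ang),1),np.round(wh))
E
```

```text
t 5.98 tcp [ 0.4957 -0.0447  0.163 ] y-yaw -5.15 F [-0.   0.3 -0.6] open 75.1 grip 0.0 j [-0.26  0.1   1.79  0.    1.25 -0.17]
turn [ 0.002  0.001 -0.221] rows 1.8 | then shift mm [-242.   -17.9    3. ] rows 5.9
turn [0. 0. 0.] rows 0.0 | then shift mm [  0.   0. 139.] rows 3.4
[319. 212.] 2919 [ 0.4985 -0.0425] -5.2 [52. 38.]
[129. 373.] 98 [ 0.3307 -0.1645] -70.0 [19.  7.]
[512. 373.] 93 [ 0.6458 -0.195 ] 64.3 [17.  7.]
```

View pics/w2.png

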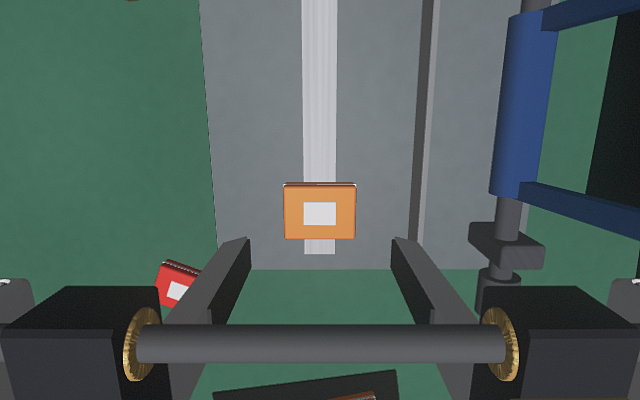

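The case sits flat and centred on the rail at pixel (319,212). Next case.

>>> move_arm(
  steps="0.075 0 0 0 0 0 -0.11;0.075 0 0 0 0 0 -0.111;0.075 -0.0403 -0.003 0 0 0 0;0.075 -0.0403 -0.003 0 0 0 0;0.075 -0.0403 -0.003 0 0 0 0;0.075 -0.0403 -0.003 0 0 0 0;0.075 -0.0403 -0.003 0 0 0 0;0.075 -0.0405 -0.003 0.02 0 0 0;0.075 0 0 0.02 0 0 0;0.075 0 0 0 0 0 0",
)

```text
time_s: 6.87
tcp_pos: [0.5055, -0.2839, 0.1178]
eef_rot: [-0.004, 0.661, 0.751, -0.0]
contact_force: [-1.3, 1.2, -1.2]
opening: 0.801
finger_force: 0.0
```

```bash
python3 - <<'E'
from h import *
plan([([.5095,-.287,.021],7.5,0)])
img=optics.grab_frame("wrist"); cal=optics.calibration("wrist"); save("w3",img)
for ce,a,m in blobs(img,"orange",400):
    c,ang,wh=planefit(cal,m,.018); print(ce.round(),a,c.round(4),round(np.degrees(ang),1),np.round(wh))
E
```

```text
t 6.87 tcp [ 0.5055 -0.2839  0.1178] y-yaw 7.3 F [-1.3  1.2 -1.2] open 75.3 grip 0.0 j [-0.66  0.33  1.62  0.    1.2  -0.79]
turn [-0.006 -0.006 -0.003] rows 0.1 | then shift mm [-3.6  3.6 96.8] rows 2.4
[326. 216.] 2729 [ 0.5105 -0.2851] 8.4 [52. 40.]
[173. 289.] 784 [ 0.3928 -0.3611] 59.2 [47. 23.]
[323. 303.] 2054 [ 0.5192 -0.36  ] -6.2 [52. 40.]
```

>>> move_arm(
  steps="0.075 0 0.001 0.03 0 0 0;0.075 0 0 0.03 0 0 0;0.075 0 0 0.03 0 0 0;0.075 0 0 0.0085 0 0 0;0.075 0 0 0 0 0 0;0.04 0 0 0 0 0 0;0.04 0 0 0 0 0 0;0.04 0 0 0 0 0 0;0.04 0 0 0 0 0 0;0.04 0 0 0 0 0 0",
)

```text
time_s: 7.75
tcp_pos: [0.5101, -0.2837, 0.025]
eef_rot: [0.001, 0.659, 0.752, 0.0]
contact_force: [-0.1, 0.1, 4.0]
opening: 0.555
finger_force: 15.0
```

```bash
python3 - <<'E'
from h import *
plan([([.5095,-.287,.16],7.5,0),(anv(-.025,.16),-5.15,0),(anv(-.025,.081),-5.15,0),(anv(-.025,.16),-5.15,0),([.412,-.3665,.16],10.5,0),([.412,-.3665,.021],10.5,0)])
E
```

```text
t 7.75 tcp [ 0.5101 -0.2837  0.025 ] y-yaw 7.51 F [-0.1  0.1  4. ] open 52.1 grip 15.00096470117569 j [-0.66  0.46  1.67  0.    1.02 -0.79]
turn [0.001 0.001 0.   ] rows 0.0 | then shift mm [  -3.2   -1.1 -135. ] rows 3.3
turn [0.    0.    0.221] rows 1.8 | then shift mm [289.8 -36.6   0. ] rows 7.1
turn [0. 0. 0.] rows 0.0 | then shift mm [ 0.  0. 79.] rows 1.9
turn [0. 0. 0.] rows 0.0 | then shift mm [  0.   0. -79.] rows 1.9
turn [ 0.     0.    -0.273] rows 2.2 | then shift mm [-349.3 -153.3    0. ] rows 9.3
turn [0. 0. 0.] rows 0.0 | then shift mm [  0.   0. 139.] rows 3.4
```

>>> move_arm(
  steps="0.04 0 0 -0.034 0 0 0;0.04 0 0 -0.034 0 0 0;0.04 0 0 -0.034 0 0 0.11;0.04 0 0 -0.033 0 0 0.11;0.04 0.0358 -0.0047 0 0 0 0;0.04 0.0358 -0.0047 0 0 0 0;0.04 0.0358 -0.0047 0 0 0 0;0.04 0.0358 -0.0047 0 0 0 0;0.04 0.0358 -0.0047 0 0 0 0;0.04 0.0358 -0.0047 0 0 0 0",
)

```text
time_s: 8.58
tcp_pos: [0.4999, -0.0655, 0.1591]
eef_rot: [0.0, 0.738, 0.675, 0.0]
contact_force: [-0.1, -0.6, -0.6]
opening: 0.554
finger_force: 15.0
```

>>> move_arm(
  steps="0.04 0.0358 -0.0047 0 0 0 0;0.04 0.0358 -0.0047 0 0 0 0;0.04 0 0 0.03 0 0 0;0.04 0 0 0.02 0 0 0;0.04 0 0 0 0 0 0;0.04 0 0 0 0 0 0;0.04 0 0 0 0 0 0",
)

```text
time_s: 9.17
tcp_pos: [0.4982, 0.0047, 0.1098]
eef_rot: [0.001, 0.738, 0.675, 0.0]
contact_force: [0.8, 0.2, -0.9]
opening: 0.552
finger_force: 15.0
```

```bash
python3 - <<'E'
from h import *
plan([(anv(-.025,.085),-5.15,0)])
E
```

```text
t 9.17 tcp [0.4982 0.0047 0.1098] y-yaw -5.14 F [ 0.8  0.2 -0.9] open 51.9 grip 14.998720586299896 j [-0.16  0.17  1.84  0.    1.13 -0.07]
turn [0.001 0.    0.   ] rows 0.0 | then shift mm [ 0.3  0.9 24.8] rows 0.6
```

>>> move_arm(
  steps="0.04 0 0.001 0.013 0 0 0;0.04 0 0 0.009 0 0 0;0.04 0 0 0.002 0 0 0;0.04 0 0 0 0 0 0;0.04 0 0 0 0 0 0",
)

```text
time_s: 9.58
tcp_pos: [0.4987, 0.0048, 0.0853]
eef_rot: [0.0, 0.738, 0.675, 0.0]
contact_force: [0.3, 0.3, 0.2]
opening: 0.556
finger_force: 15.0
```

>>> move_arm(
  steps="0.04 0 0 0.0015 0 0 0;0.04 0 0 0.001 0 0 0;0.04 0 0 0 0 0 0;0.04 0 0 0 0 0 0",
)

```text
time_s: 9.92
tcp_pos: [0.4984, 0.005, 0.0825]
eef_rot: [0.0, 0.738, 0.675, 0.0]
contact_force: [-0.8, 1.0, 0.5]
opening: 0.55
finger_force: 15.0
```

>>> move_arm(
  steps="0.04 0 0 0.001 0 0 0;0.04 0 0 0.001 0 0 0;0.04 0 0 0 0 0 0;0.04 0 0 0 0 0 0",
)

```text
time_s: 10.25
tcp_pos: [0.4986, 0.0051, 0.081]
eef_rot: [0.0, 0.738, 0.675, 0.0]
contact_force: [-2.2, -0.0, 5.3]
opening: 0.555
finger_force: 15.0
```

>>> move_arm(
  steps="0.06 0 0 -0.0005 0 0 0;0.075 0 0 0 0 0 0;0.075 0 0 0 0 0 0;0.075 0 0 -0.03 0 0 0;0.075 0 0 -0.03 0 0 0;0.075 0 0 -0.02 0 0 0;0.075 0 0 0 0 0 -0.09;0.075 0 0 0 0 0 -0.09;0.075 0 0 0 0 0 -0.093;0.075 0 0 0 0 0 0",
)

```text
time_s: 11.08
tcp_pos: [0.4983, 0.0051, 0.1607]
eef_rot: [-0.0, 0.639, 0.77, -0.0]
contact_force: [0.2, 0.6, 0.1]
opening: 0.797
finger_force: 0.0
```

```bash
python3 - <<'E'
from h import *
plan([([.412,-.3665,.1],10.5,0)])
E
```

```text
t 11.08 tcp [0.4983 0.0051 0.1607] y-yaw 10.63 F [0.2 0.6 0.1] open 75.0 grip 0.0 j [-0.16  0.11  1.79 -0.    1.24 -0.35]
turn [-0.     0.     0.002] rows 0.0 | then shift mm [-349.6 -152.6   60.7] rows 9.4
```

>>> move_arm(
  steps="0.075 -0.035 -0.0153 0 0 0 0;0.075 -0.035 -0.0153 0 0 0 0;0.075 -0.035 -0.0153 0 0 0 0;0.075 -0.035 -0.0153 0 0 0 0;0.075 -0.035 -0.0153 0 0 0 0;0.075 -0.035 -0.0153 0 0 0 0;0.075 -0.035 -0.0153 0.01 0 0 0;0.075 -0.035 -0.0153 0.01 0 0 0;0.075 -0.035 -0.0153 0.01 0 0 0;0.075 -0.035 -0.0153 0.01 0 0 0",
)

```text
time_s: 11.92
tcp_pos: [0.4112, -0.3687, 0.1201]
eef_rot: [-0.0, 0.64, 0.768, 0.0]
contact_force: [1.1, 0.4, 0.2]
opening: 0.799
finger_force: 0.0
```

>>> move_arm(
  steps="0.075 0 0 0.02 0 0 0;0.075 0 0 0 0 0 0;0.075 0 0 0 0 0 0",
)

```text
time_s: 12.17
tcp_pos: [0.4108, -0.3658, 0.0991]
eef_rot: [-0.002, 0.64, 0.768, 0.001]
contact_force: [0.5, 0.3, -0.2]
opening: 0.798
finger_force: 0.0
```

```bash
python3 - <<'E'
from h import *
plan([([.412,-.3665,.0205],10.5,0)])
img=optics.grab_frame("wrist"); cal=optics.calibration("wrist")
for ce,a,m in blobs(img,"orange",400):
    c,ang,wh=planefit(cal,m,.018); print(ce.round(),a,c.round(4),round(np.degrees(ang),1),np.round(wh))
E
```

```text
t 12.17 tcp [ 0.4108 -0.3658  0.0991] y-yaw 10.4 F [ 0.5  0.3 -0.2] open 75.0 grip 0.0 j [-0.89  0.29  1.71  0.    1.14 -1.07]
turn [-0.002 -0.004 -0.002] rows 0.0 | then shift mm [-0.9  1.1 78.6] rows 1.9
[326. 215.] 475 [ 0.414 -0.367] 9.6 [52. 40.]
[470. 238.] 3091 [ 0.5203 -0.3596] -6.3 [53. 41.]
```

>>> move_arm(
  steps="0.075 0 0.001 0.025 0 0 0;0.075 0 0 0.025 0 0 0;0.075 0 0 0.02 0 0 0;0.075 0 0 0.0085 0 0 0;0.075 0 0 0 0 0 0;0.04 0 0 0 0 0 0;0.04 0 0 0 0 0 0;0.04 0 0 0 0 0 0;0.04 0 0 0 0 0 0;0.04 0 0 0 0 0 0",
)

```text
time_s: 13.05
tcp_pos: [0.4136, -0.3671, 0.0233]
eef_rot: [0.001, 0.639, 0.769, 0.0]
contact_force: [0.4, 1.4, 3.4]
opening: 0.548
finger_force: 15.0
```

```bash
python3 - <<'E'
from h import *
plan([([.4115,-.366,.16],10.5,0),(anv(.025,.16),-5.15,0)])
E
```

```text
t 13.05 tcp [ 0.4136 -0.3671  0.0233] y-yaw 10.55 F [0.4 1.4 3.4] open 51.5 grip 14.982313513755798 j [-0.88  0.41  1.75  0.    0.99 -1.07]
turn [0.001 0.001 0.001] rows 0.0 | then shift mm [   1.5   -1.9 -136.7] rows 3.3
turn [0.    0.    0.273] rows 2.2 | then shift mm [427.3  53.9   0. ] rows 10.5
```

>>> move_arm(
  steps="0.04 0 0 -0.034 0 0 0;0.04 0 0 -0.034 0 0 0.09;0.04 0 0 -0.034 0 0 0.09;0.04 0 0 -0.034 0 0 0.093;0.04 0.0389 0.0047 0 0 0 0;0.04 0.0389 0.0047 0 0 0 0;0.04 0.0389 0.0047 0 0 0 0;0.04 0.0389 0.0047 0 0 0 0;0.04 0.0389 0.0047 0 0 0 0;0.04 0.0389 0.0047 0 0 0 0",
)

```text
time_s: 13.88
tcp_pos: [0.4617, -0.1352, 0.1585]
eef_rot: [0.0, 0.738, 0.675, 0.0]
contact_force: [0.4, -0.0, -0.4]
opening: 0.553
finger_force: 15.0
```

>>> move_arm(
  steps="0.04 0.0389 0.0047 0 0 0 0;0.04 0.0389 0.0047 0 0 0 0;0.04 0.0389 0.0047 0 0 0 0;0.04 0.0389 0.0047 0 0 0 0;0.04 0.0389 0.0047 0 0 0 0;0.04 0 0 0.03 0 0 0;0.04 0 0 0.03 0 0 0;0.04 0 0 0.012 0 0 0;0.04 0 0 0 0 0 0;0.04 0 0 0 0 0 0",
)

```text
time_s: 14.72
tcp_pos: [0.5018, 0.0549, 0.0858]
eef_rot: [-0.001, 0.738, 0.675, -0.001]
contact_force: [-1.1, -0.0, -0.4]
opening: 0.566
finger_force: 15.0
```

```bash
python3 - <<'E'
from h import *
plan([(anv(.025,.081),-5.15,0)])
E
```

```text
t 14.72 tcp [0.5018 0.0549 0.0858] y-yaw -5.09 F [-1.1 -0.  -0.4] open 53.2 grip 14.997414769604802 j [-0.06  0.22  1.83 -0.    1.09  0.03]
turn [-0.002  0.     0.001] rows 0.0 | then shift mm [-0.1  1.8  4.8] rows 0.1
```

>>> move_arm(
  steps="0.04 0 0.0015 0.002 0 0 0;0.04 0 0 0.001 0 0 0;0.04 0 0 0.001 0 0 0;0.04 0 0 0 0 0 0;0.04 0 0 0 0 0 0",
)

```text
time_s: 15.13
tcp_pos: [0.5045, 0.0543, 0.0832]
eef_rot: [0.0, 0.738, 0.675, 0.0]
contact_force: [-1.5, 0.0, 4.5]
opening: 0.564
finger_force: 18.0
```

>>> move_arm(
  steps="0.06 0 0 0 0 0 0;0.075 0 0 0 0 0 0;0.075 0 0 0 0 0 0;0.075 0 0 -0.03 0 0 0;0.075 0 0 -0.03 0 0 0;0.075 0 0 -0.02 0 0 0.024;0.075 0 0 0 0 0 0;0.075 0 0 0 0 0 0",
)

```text
time_s: 15.8
tcp_pos: [0.505, 0.0545, 0.1634]
eef_rot: [0.001, 0.746, 0.666, 0.001]
contact_force: [-0.2, -0.2, -0.1]
opening: 0.796
finger_force: 0.0
```

```bash
python3 - <<'E'
from h import *
plan([([.519,-.36,.1],-6.5,0)])
img=optics.grab_frame("wrist"); cal=optics.calibration("wrist")
for ce,a,m in blobs(img,"orange",400):
    c,ang,wh=planefit(cal,m,.078); print(ce.round(),a,c.round(4),round(np.degrees(ang),1),np.round(wh))
E
```

```text
t 15.8 tcp [0.505  0.0545 0.1634] y-yaw -6.46 F [-0.2 -0.2 -0.1] open 74.8 grip 0.0 j [-0.06  0.12  1.77  0.    1.25  0.05]
turn [ 0.003 -0.     0.001] rows 0.0 | then shift mm [-410.3   60.8   63.4] rows 10.2
[533.  51.] 1057 [0.6492 0.1505] 85.3 [32. 19.]
[114. 111.] 616 [0.3754 0.1439] 76.3 [26. 25.]
[317. 215.] 2960 [0.5004 0.0565] -6.3 [51. 39.]
[384. 213.] 2201 [0.5478 0.0528] -6.4 [42. 36.]
[322. 318.] 744 [ 0.495  -0.0239] -6.3 [49. 10.]
```

```bash
python3 - <<'E'
from h import *
save("w4",optics.grab_frame("wrist"))
E
```

```text
(no output)
```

View pics/w4.png

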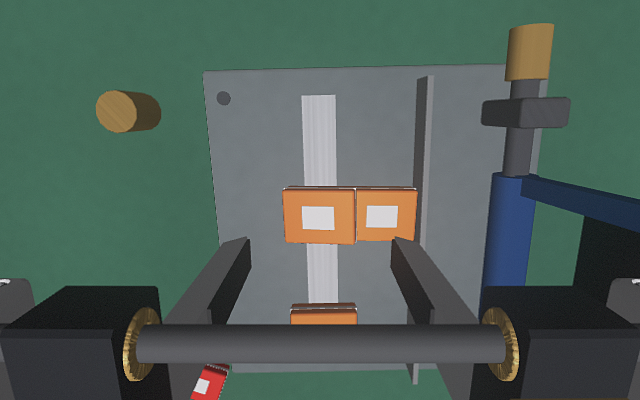

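The wrist view shows the third case on the rail at (317,215). The second case has been knocked off the rail and now lies beside it at (384,213), between the rail and the guard. I look from the side cameras.

```bash
python3 - <<'E'
from h import *
a=optics.grab_frame("scene"); b=optics.grab_frame("top")
i=np.hstack([cv2.resize(a[180:280,280:410],(520,400),interpolation=2),cv2.resize(b[170:240,275:345],(400,400),interpolation=2)])
save("s1",cv2.resize(i,(800,348)))
for n,im in(("scene",a),("top",b)):
    for ce,ar,m in blobs(im,"orange",20):
        c,ang,wh=planefit(optics.calibration(n),m,.072); print(n,ce.round(),ar,c.round(4),round(np.degrees(ang),1),np.round(wh)) if .35<c[0]<.6 and -.45<c[1]<.2 else 0
E
```

```text
scene [347. 217.] 78 [0.4999 0.0559] -0.2 [49. 38.]
scene [321. 224.] 113 [ 0.4936 -0.042 ] -6.5 [52. 39.]
scene [350. 226.] 52 [0.5407 0.0454] 82.5 [41. 22.]
scene [237. 270.] 133 [ 0.5421 -0.3573] -5.8 [51. 38.]
top [408. 196.] 90 [ 0.5083 -0.3479] -9.1 [53. 40.]
top [329. 201.] 72 [ 0.493  -0.0415] -1.9 [51. 38.]
```

View pics/s1.png

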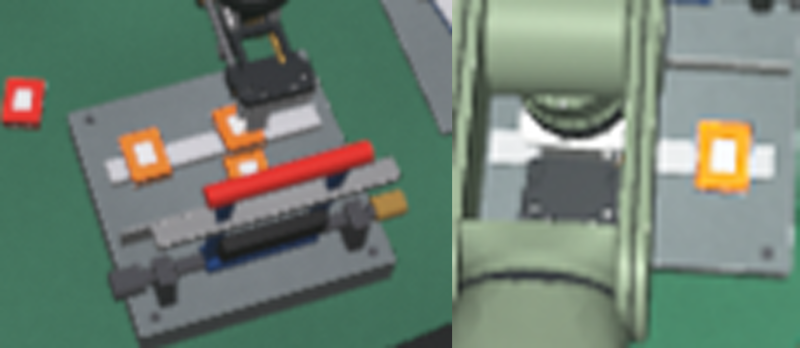

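Case 2 lies on the base with case 3's edge resting on it, so case 3 is tilted. I regrip case 3 high and move it to the far slot, then fetch case 2 by its short sides.

>>> move_arm(
  steps="0.07 0 0 0.03 0 0 -0.022;0.07 0 0 0.03 0 0 0;0.07 0 0 0.014 0 0 0;0.07 0 0 0 0 0 0;0.07 0 0 0 0 0 0;0.04 0 0 0 0 0 0;0.04 0 0 0 0 0 0;0.04 0 0 0 0 0 0;0.04 0 0 0 0 0 0",
)

```text
time_s: 16.75
tcp_pos: [0.5042, 0.0546, 0.0886]
eef_rot: [0.0, 0.739, 0.674, 0.0]
contact_force: [-0.1, -0.4, 0.4]
opening: 0.559
finger_force: 14.8
```

```bash
python3 - <<'E'
from h import *
plan([(anv(.025,.15),-5.15,0),(anv(.083,.15),-5.15,0)])
E
```

```text
t 16.75 tcp [0.5042 0.0546 0.0886] y-yaw -5.21 F [-0.1 -0.4  0.4] open 52.6 grip 14.776165271177888 j [-0.06  0.22  1.83 -0.    1.09  0.03]
turn [ 0.    -0.    -0.001] rows 0.0 | then shift mm [  0.   -0.6 -61.4] rows 1.5
turn [0. 0. 0.] rows 0.0 | then shift mm [58. -0.  0.] rows 1.4
```

>>> move_arm(
  steps="0.04 0 0 -0.03 0 0 0;0.04 0 0 -0.02 0 0 0;0.04 0.029 -0.0005 0 0 0 0;0.04 0.029 0 0 0 0 0;0.04 0 0 0 0 0 0;0.04 0 0 0.03 0 0 0;0.04 0 0 0.016 0 0 0;0.04 0 0 0.001 0 0 0;0.04 0 0 0 0 0 0;0.04 0 0 0 0 0 0",
)

```text
time_s: 17.58
tcp_pos: [0.5094, 0.1122, 0.0921]
eef_rot: [0.0, 0.739, 0.674, 0.0]
contact_force: [0.3, 0.5, 0.7]
opening: 0.561
finger_force: 14.8
```

>>> move_arm(
  steps="0.04 0 0 0.001 0 0 0;0.04 0 0 0.001 0 0 0;0.04 0 0 0 0 0 0;0.04 0 0 0 0 0 0",
)

```text
time_s: 17.92
tcp_pos: [0.5092, 0.1124, 0.0899]
eef_rot: [0.0, 0.739, 0.674, 0.0]
contact_force: [0.1, 1.0, -1.3]
opening: 0.559
finger_force: 14.8
```

>>> move_arm(
  steps="0.04 0 0 0.001 0 0 0;0.04 0 0 0.001 0 0 0;0.04 0 0 0.0005 0 0 0;0.04 0 0 0 0 0 0;0.04 0 0 0 0 0 0",
)

```text
time_s: 18.33
tcp_pos: [0.5093, 0.1125, 0.0882]
eef_rot: [0.0, 0.738, 0.674, 0.0]
contact_force: [-1.8, 0.1, 7.0]
opening: 0.562
finger_force: 14.9
```

>>> move_arm(
  steps="0.06 0 0 0 0 0 0;0.07 0 0 0 0 0 0;0.07 0 0 0 0 0 0;0.07 0 0 -0.03 0 0 0;0.07 -0.04 0 -0.03 0 0 0;0.07 -0.04 0 -0.02 0 0 0;0.07 0 0 0 0 0 0;0.07 0 0 0 0 0 0",
)

```text
time_s: 19.0
tcp_pos: [0.5034, 0.0408, 0.1617]
eef_rot: [0.001, 0.74, 0.673, 0.001]
contact_force: [0.0, 0.6, -0.5]
opening: 0.743
finger_force: 0.0
```

```bash
python3 - <<'E'
from h import *
plan([])
img=optics.grab_frame("wrist"); cal=optics.calibration("wrist"); save("w5",img)
ax=lambda c:(np.array([[np.cos(AY),np.sin(AY)],[-np.sin(AY),np.cos(AY)]])@(c-A0)).round(4)
for ce,a,m in blobs(img,"orange",400):
  for z in(.078,.066):
    c,ang,wh=planefit(cal,m,z); print(ce.round(),a,z,c.round(4),"anv",ax(c),round(np.degrees(ang),1),np.round(wh,1))
E
```

```text
t 19.0 tcp [0.5034 0.0408 0.1617] y-yaw -5.41 F [ 0.   0.6 -0.5] open 69.9 grip 0.0 j [-0.09  0.12  1.78  0.    1.24  0.  ]
[541.  32.] 707 0.078 [0.65   0.1528] anv [0.137  0.1359] 86.4 [32. 18.]
[541.  32.] 707 0.066 [0.6569 0.1547] anv [0.1438 0.1384] 86.4 [33.5 18.9]
[112.  88.] 474 0.078 [0.3753 0.1429] anv [-0.1357  0.1013] 76.0 [26.2 24.7]
[112.  88.] 474 0.066 [0.3687 0.1443] anv [-0.1423  0.1021] 76.0 [27.5 25.9]
[322. 112.] 3669 0.078 [0.5094 0.1147] anv [0.0004 0.0853] -4.2 [50.7 38.7]
[322. 112.] 3669 0.066 [0.5094 0.1147] anv [0.0004 0.0852] -4.2 [53.2 40.6]
[380. 198.] 2789 0.078 [0.5449 0.0532] anv [0.0413 0.0272] -6.5 [48.1 36.9]
[380. 198.] 2789 0.066 [0.5467 0.0501] anv [0.0434 0.0243] -6.5 [50.5 38.7]
[320. 308.] 1329 0.078 [ 0.495  -0.0295] anv [-0.001  -0.0596] -5.2 [50.3 22.1]
[320. 308.] 1329 0.066 [ 0.4943 -0.0366] anv [-0.001  -0.0668] -5.2 [52.8 23.2]
```

View pics/w5.png

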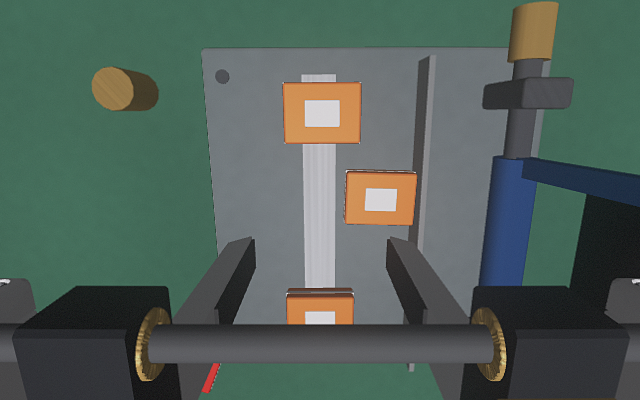

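Case 3 is flat on the rail at (322,112) and the knocked case 2 lies flat on the base at (380,198). I turn 90° and fetch it.

>>> move_arm(
  steps="0.055 0 0 0 0 0 -0.12;0.055 0 0 0 0 0 -0.12;0.055 0 0 0 0 0 -0.12;0.055 0 0 0 0 0 -0.12;0.055 0 0 0 0 0 -0.12;0.055 0 0 0 0 0 -0.12;0.055 0 0 0 0 0 -0.12;0.055 0 0 0 0 0 -0.12;0.055 0 0 0 0 0 -0.12;0.055 0 0 0 0 0 -0.12",
)

```text
time_s: 19.88
tcp_pos: [0.501, 0.0438, 0.1585]
eef_rot: [-0.002, 0.225, 0.974, 0.0]
contact_force: [-0.8, 0.0, -0.4]
opening: 0.583
finger_force: 0.0
```

>>> move_arm(
  steps="0.055 0 0 0 0 0 -0.12;0.055 0 0 0 0 0 -0.12;0.055 0 0 0 0 0 -0.112;0.055 0 0 0 0 0 0;0.055 0 0 0 0 0 0",
)

```text
time_s: 20.3
tcp_pos: [0.5013, 0.0433, 0.159]
eef_rot: [-0.001, 0.056, 0.998, 0.0]
contact_force: [0.3, -0.8, 0.4]
opening: 0.583
finger_force: 0.0
```

```bash
python3 - <<'E'
from h import *
plan([([.546,.0505,.069],83.5,0)])
E
```

```text
t 20.3 tcp [0.5013 0.0433 0.159 ] y-yaw 83.63 F [ 0.3 -0.8  0.4] open 54.8 grip 0.0 j [-0.09  0.12  1.78  0.    1.24 -1.55]
turn [ 0.    -0.003  0.002] rows 0.0 | then shift mm [-43.6  12.2  90. ] rows 2.5
```

>>> move_arm(
  steps="0.055 -0.022 0.006 0 0 0 0;0.055 -0.0215 0.006 0 0 0 0;0.055 0 0 0.03 0 0 0;0.055 0 0 0.03 0 0 0;0.055 0 0 0.02 0 0 0;0.055 0 0 0.009 0 0 0;0.055 0 0 0 0 0 0;0.03 0 0 0 0 0 0;0.03 0 0 0 0 0 0;0.03 0 0 0 0 0 0",
)

```text
time_s: 21.13
tcp_pos: [0.5485, 0.0492, 0.0733]
eef_rot: [0.002, 0.055, 0.998, -0.0]
contact_force: [-0.6, -0.2, 0.1]
opening: 0.425
finger_force: 15.0
```

>>> move_arm(
  steps="0.03 0 0 0 0 0 0;0.03 0 0 0 0 0 0;0.03 0 0 -0.02 0 0 0;0.03 0 0 -0.03 0 0 0;0.03 0 0 0 0 0 0.024;0.03 0 0 0 0 0 -0.048;0.03 0 0 0 0 0 0;0.03 0 0 0 0 0 0",
)

```text
time_s: 21.8
tcp_pos: [0.5466, 0.0493, 0.1212]
eef_rot: [-0.0, 0.044, 0.999, 0.0]
contact_force: [0.1, -0.3, -1.2]
opening: 0.422
finger_force: 15.0
```

```bash
python3 - <<'E'
from h import *
plan([(anv(-.010,.12),84.85,0)])
E
```

```text
t 21.8 tcp [0.5466 0.0493 0.1212] y-yaw 85.0 F [ 0.1 -0.3 -1.2] open 39.7 grip 14.999939203262329 j [-0.07  0.26  1.7   0.    1.18 -1.55]
turn [ 0.    -0.     0.003] rows 0.0 | then shift mm [ 43.4 -33.5   1.2] rows 1.3
```

>>> move_arm(
  steps="0.03 0.022 -0.017 0 0 0 0;0.03 0.0215 -0.0165 0 0 0 0;0.03 0 0 0.025 0 0 0;0.03 0 0 0.007 0 0 0;0.03 0 0 0 0 0 0;0.03 0 0 0 0 0 0",
)

```text
time_s: 22.3
tcp_pos: [0.5004, 0.0199, 0.0888]
eef_rot: [-0.001, 0.043, 0.999, 0.0]
contact_force: [0.6, 0.7, 0.4]
opening: 0.422
finger_force: 15.0
```

>>> move_arm(
  steps="0.03 0 0 0.002 0 0 0;0.03 0 0 0.001 0 0 0;0.03 0 0 0 0 0 0;0.03 0 0 0 0 0 0",
)

```text
time_s: 22.63
tcp_pos: [0.5013, 0.0198, 0.0869]
eef_rot: [0.0, 0.043, 0.999, -0.0]
contact_force: [0.3, -0.9, -0.2]
opening: 0.421
finger_force: 15.0
```

>>> move_arm(
  steps="0.03 0 0 0.001 0 0 0;0.03 0 0 0.001 0 0 0;0.03 0 0 0.001 0 0 0;0.03 0 0 0 0 0 0;0.03 0 0 0 0 0 0",
)

```text
time_s: 23.05
tcp_pos: [0.5012, 0.0197, 0.0852]
eef_rot: [0.0, 0.043, 0.999, -0.0]
contact_force: [-2.7, 0.3, 9.2]
opening: 0.419
finger_force: 15.0
```

>>> move_arm(
  steps="0.03 0 0 -0.001 0 0 0;0.045 0 0 0 0 0 0;0.053 0 0 0 0 0 0;0.053 0 0 0 0 0 0;0.053 0 0 -0.03 0 0 0;0.053 0 0 -0.03 0 0 0;0.053 0 0 -0.015 0 0 0;0.075 0 0 0 0 0 0.12;0.075 0 0 0 0 0 0.12;0.075 0 0 0 0 0 0.12",
)

```text
time_s: 23.88
tcp_pos: [0.5009, 0.0196, 0.1598]
eef_rot: [0.0, 0.224, 0.975, 0.0]
contact_force: [-0.4, 0.4, -0.5]
opening: 0.739
finger_force: 0.0
```

>>> move_arm(
  steps="0.075 0 0 0 0 0 0.12;0.075 0 0 0 0 0 0.12;0.075 0 0 0 0 0 0.12;0.075 0 0 0 0 0 0.12;0.075 0 0 0 0 0 0.12;0.075 0 0 0 0 0 0.12;0.075 0 0 0 0 0 0.12;0.075 0 0 0 0 0 0.12;0.075 0 0 0 0 0 0.12;0.075 0 0 0 0 0 0.12",
)

```text
time_s: 24.72
tcp_pos: [0.5005, 0.0196, 0.1591]
eef_rot: [-0.0, 0.735, 0.678, -0.0]
contact_force: [0.9, 1.0, -0.1]
opening: 0.8
finger_force: 0.0
```

```bash
cat >> h.py <<'E'
ax=lambda c:(np.array([[np.cos(AY),np.sin(AY)],[-np.sin(AY),np.cos(AY)]])@(c-A0)).round(4)
def look(z,amin=400,cam="wrist",name=None):
    cal=optics.calibration(cam); img=optics.grab_frame(cam)
    if name: save(name,img)
    for ce,a,m in blobs(img,"orange",amin):
        c,ang,wh=planefit(cal,m,z); print(cam,ce.round(),a,c.round(4),"anv",ax(c),round(np.degrees(ang),1),np.round(wh,1))
E
python3 - <<'E'
from h import *
plan([([.519,-.36,.1],-6.5,0)]); look(.078)
E
```

```text
t 24.72 tcp [0.5005 0.0196 0.1591] y-yaw -4.64 F [ 0.9  1.  -0.1] open 75.2 grip 0.0 j [-0.13  0.11  1.79  0.    1.24 -0.05]
turn [-0.001 -0.     0.032] rows 0.3 | then shift mm [-375.1   61.4   59.1] rows 9.4
wrist [325.  78.] 4022 [0.5109 0.1135] anv [0.002  0.0842] -4.5 [51.  38.3]
wrist [322. 218.] 3002 [0.5016 0.0209] anv [ 0.0011 -0.0089] -4.5 [50.8 38.2]
wrist [320. 296.] 2501 [ 0.4952 -0.04  ] anv [ 0.0002 -0.0701] -4.5 [50.7 39. ]
```

>>> move_arm(
  steps="0.075 0 0 0 0 0 0.032;0.075 -0.0375 0.0061 0 0 0 0;0.075 -0.0375 0.0061 0 0 0 0;0.075 -0.0375 0.0061 0 0 0 0;0.075 -0.0375 0.0061 0 0 0 0;0.075 -0.0375 0.0061 0 0 0 0;0.075 -0.0375 0.0061 0 0 0 0;0.075 -0.0375 0.0061 0 0 0 0;0.075 -0.0375 0.0061 0 0 0 0;0.075 -0.0375 0.0061 0.015 0 0 0",
)

```text
time_s: 25.6
tcp_pos: [0.5209, -0.3253, 0.1473]
eef_rot: [0.003, 0.743, 0.669, 0.001]
contact_force: [0.5, 0.2, 0.9]
opening: 0.797
finger_force: 0.0
```

>>> move_arm(
  steps="0.075 -0.0375 0.0061 0.015 0 0 0;0.075 0 0 0.02 0 0 0;0.075 0 0 0.01 0 0 0;0.075 0 0 0 0 0 0;0.075 0 0 0 0 0 0",
)

```text
time_s: 26.02
tcp_pos: [0.5207, -0.3581, 0.0984]
eef_rot: [-0.002, 0.743, 0.669, -0.0]
contact_force: [-0.8, 0.4, -0.0]
opening: 0.798
finger_force: 0.0
```

```bash
python3 - <<'E'
from h import *
plan([([.519,-.36,.0205],-6.5,0)]); look(.018)
E
```

```text
t 26.02 tcp [ 0.5207 -0.3581  0.0984] y-yaw -6.03 F [-0.8  0.4 -0. ] open 75.0 grip 0.0 j [-0.74  0.45  1.5   0.    1.2  -0.63]
turn [-0.002 -0.002  0.008] rows 0.1 | then shift mm [-2.  -1.5 77.9] rows 1.9
wrist [320. 218.] 479 [ 0.5179 -0.3598] anv [ 0.0515 -0.3865] -6.3 [52.2 40. ]
```

>>> move_arm(
  steps="0.075 -0.001 -0.001 0.025 0 0 0;0.075 0 0 0.025 0 0 0;0.075 0 0 0.02 0 0 0;0.075 0 0 0.0075 0 0 0;0.075 0 0 0 0 0 0;0.04 0 0 0 0 0 0;0.04 0 0 0 0 0 0;0.04 0 0 0 0 0 0;0.04 0 0 0 0 0 0;0.04 0 0 0 0 0 0",
)

```text
time_s: 26.9
tcp_pos: [0.5208, -0.3609, 0.023]
eef_rot: [0.001, 0.744, 0.668, 0.0]
contact_force: [-0.3, 0.8, 3.5]
opening: 0.552
finger_force: 15.0
```

```bash
python3 - <<'E'
from h import *
plan([([.5185,-.36,.16],-6.5,0),(anv(.0375,.16),-5.15,0)])
E
```

```text
t 26.9 tcp [ 0.5208 -0.3609  0.023 ] y-yaw -6.12 F [-0.3  0.8  3.5] open 51.9 grip 15.001271814107895 j [-0.74  0.54  1.53  0.    1.06 -0.64]
turn [0.001 0.001 0.007] rows 0.1 | then shift mm [   0.6   -2.4 -137. ] rows 3.3
turn [ 0.     0.    -0.024] rows 0.2 | then shift mm [424.2 -52.1   0. ] rows 10.4
```

>>> move_arm(
  steps="0.04 0 0 -0.034 0 0 0;0.04 0 0 -0.034 0 0 0;0.04 0 0 -0.034 0 0 0;0.04 0 0 -0.035 0 0 -0.017;0.04 0.0386 -0.005 0 0 0 0;0.04 0.0386 -0.005 0 0 0 0;0.04 0.0386 -0.005 0 0 0 0;0.04 0.0386 -0.005 0 0 0 0;0.04 0.0386 -0.005 0 0 0 0;0.04 0.0386 -0.005 0 0 0 0",
)

```text
time_s: 27.73
tcp_pos: [0.5107, -0.1256, 0.1591]
eef_rot: [0.0, 0.738, 0.674, 0.0]
contact_force: [-0.8, -0.9, -0.7]
opening: 0.551
finger_force: 15.0
```

>>> move_arm(
  steps="0.04 0.0386 -0.005 0 0 0 0;0.04 0.0386 -0.005 0 0 0 0;0.04 0.0386 -0.005 0 0 0 0;0.04 0.0386 -0.005 0 0 0 0;0.04 0.0386 -0.005 0 0 0 0;0.04 0 0 0 0 0 0;0.04 0 0 0 0 0 0",
)

```text
time_s: 28.32
tcp_pos: [0.5032, 0.069, 0.159]
eef_rot: [0.0, 0.737, 0.676, -0.0]
contact_force: [-0.4, -0.5, 0.9]
opening: 0.55
finger_force: 15.0
```

```bash
python3 - <<'E'
from h import *
plan([(anv(.0375,.086),-5.15,0)]); look(.078)
E
```

```text
t 28.32 tcp [0.5032 0.069  0.159 ] y-yaw -4.9 F [-0.4 -0.5  0.9] open 51.7 grip 14.999855607748032 j [-0.03  0.13  1.77 -0.    1.24  0.05]
turn [0.    0.    0.004] rows 0.0 | then shift mm [-1.7  1.6 73. ] rows 1.8
wrist [542.  82.] 1512 [0.652  0.1494] anv [0.1394 0.1327] 85.4 [31.8 19.8]
wrist [120. 125.] 1234 [0.3766 0.1455] anv [-0.1346  0.104 ] -53.7 [26.5 25.4]
wrist [327. 155.] 3439 [0.511  0.1137] anv [0.0021 0.0844] -4.8 [50.8 38.3]
wrist [321. 264.] 6494 [0.5    0.0337] anv [-0.0017  0.0037] -4.8 [75.6 62.4]
wrist [323. 369.] 721 [ 0.4943 -0.0537] anv [ 0.0005 -0.0838] -4.8 [50.2 10.3]
```

>>> move_arm(
  steps="0.04 -0.0015 0.001 0.03 0 0 0;0.04 0 0 0.025 0 0 0;0.04 0 0 0.015 0 0 0;0.04 0 0 0.004 0 0 0;0.04 0 0 0.001 0 0 0;0.04 0 0 0 0 0 0;0.04 0 0 0 0 0 0",
)

```text
time_s: 28.95
tcp_pos: [0.5059, 0.0648, 0.0853]
eef_rot: [0.001, 0.739, 0.674, 0.001]
contact_force: [-0.3, 0.2, -0.5]
opening: 0.551
finger_force: 15.0
```

>>> move_arm(
  steps="0.04 0 0 0.001 0 0 0;0.04 0 0 0.001 0 0 0;0.04 0 0 0 0 0 0;0.04 0 0 0 0 0 0",
)

```text
time_s: 29.28
tcp_pos: [0.5047, 0.0657, 0.0824]
eef_rot: [0.0, 0.738, 0.675, 0.0]
contact_force: [0.2, -0.4, -0.1]
opening: 0.552
finger_force: 15.0
```

>>> move_arm(
  steps="0.04 0 0 0.001 0 0 0;0.04 0 0 0.0005 0 0 0;0.04 0 0 0 0 0 0;0.04 0 0 0 0 0 0",
)

```text
time_s: 29.62
tcp_pos: [0.5044, 0.0657, 0.0804]
eef_rot: [-0.0, 0.738, 0.675, -0.0]
contact_force: [0.3, 0.2, -0.7]
opening: 0.547
finger_force: 15.0
```

>>> move_arm(
  steps="0.04 0 0 0.001 0 0 0;0.04 0 0 0 0 0 0;0.04 0 0 0 0 0 0",
)

```text
time_s: 29.87
tcp_pos: [0.5044, 0.0656, 0.0794]
eef_rot: [-0.0, 0.738, 0.675, -0.0]
contact_force: [0.2, -0.1, -0.7]
opening: 0.552
finger_force: 15.0
```

>>> move_arm(
  steps="0.04 0 0 0.001 0 0 0;0.04 0 0 0 0 0 0;0.04 0 0 0 0 0 0",
)

```text
time_s: 30.12
tcp_pos: [0.5046, 0.0656, 0.079]
eef_rot: [0.0, 0.738, 0.675, 0.0]
contact_force: [-2.4, 0.7, 3.5]
opening: 0.553
finger_force: 15.0
```

>>> move_arm(
  steps="0.06 0 0 -0.0005 0 0 0;0.075 0 0 0 0 0 0;0.075 0 0 0 0 0 0;0.075 0 0 -0.03 0 0 0;0.075 0 0 -0.04 0 0 0;0.075 0 0 -0.04 0 0 0;0.075 -0.03 -0.02 -0.02 0 0 0;0.075 -0.03 -0.02 -0.02 0 0 0;0.075 0 0 0 0 0 0;0.075 0 0 0 0 0 0",
)

```text
time_s: 30.95
tcp_pos: [0.4597, 0.0085, 0.2304]
eef_rot: [0.001, 0.739, 0.674, 0.001]
contact_force: [0.2, -0.2, -0.6]
opening: 0.796
finger_force: 0.0
```

```bash
python3 - <<'E'
from h import *
H=np.array([.6666,.0149])
plan([([*H,.36],-5.15,0)]); look(.078,name="w6"); look(.078,20,"scene")
im=cv2.imread("pics/w6.png")
E
```

```text
t 30.95 tcp [0.4597 0.0085 0.2304] y-yaw -5.31 F [ 0.2 -0.2 -0.6] open 74.8 grip 0.0 j [-0.17 -0.05  1.8   0.    1.39 -0.08]
turn [ 0.004 -0.    -0.003] rows 0.0 | then shift mm [  24.9  205.5 -129.6] rows 6.0
wrist [544.  10.] 457 [0.6514 0.1448] anv [0.1392 0.128 ] -4.8 [18.9 14.5]
wrist [194.  51.] 816 [0.3686 0.1396] anv [-0.142   0.0975] 79.3 [26.8 26. ]
wrist [370.  67.] 2407 [0.5105 0.1135] anv [0.0017 0.0842] -5.1 [50.8 38. ]
wrist [365. 125.] 2182 [0.504  0.0676] anv [-0.0007  0.0379] -5.2 [50.8 38.4]
wrist [365. 179.] 1948 [0.5013 0.0209] anv [ 0.0008 -0.0089] -5.2 [51.1 37.8]
wrist [363. 244.] 1673 [ 0.495 -0.04 ] anv [-0.     -0.0701] -5.3 [51.  37.6]
scene [358.   9.] 25 [-0.5386  0.5766] anv [-1.0848  0.4513] -0.1 [85.8 22.6]
scene [355.  14.] 20 [-0.5078  0.5427] anv [-1.0511  0.4202] -55.8 [52.  24.4]
scene [444.  24.] 101 [-0.2711  0.9112] anv [-0.8484  0.8085] -4.4 [122.6  49.4]
scene [457.  37.] 25 [-0.17    0.9088] anv [-0.7475  0.8152] -87.2 [41.9 27.9]
scene [497. 169.] 311 [0.538  0.6428] anv [-0.0185  0.6138] 16.8 [125.3  72.2]
scene [354. 181.] 26 [0.3797 0.1363] anv [-0.1306  0.0951] 67.2 [18.3 17.5]
scene [510. 189.] 149 [0.6216 0.6429] anv [0.0648 0.6214] 89.0 [71.5 55.6]
scene [364. 213.] 112 [0.5126 0.1111] anv [0.004  0.0819] -5.1 [52.  39.5]
scene [351. 216.] 113 [0.5061 0.0658] anv [0.0015 0.0363] -4.8 [51.8 40.3]
scene [339. 220.] 116 [0.5035 0.0191] anv [ 0.0031 -0.0105] -5.0 [52.  39.9]
scene [321. 224.] 113 [ 0.4966 -0.0431] anv [ 0.0018 -0.0731] -6.5 [51.4 38.4]
scene [391. 238.] 40 [0.6371 0.1546] anv [0.124  0.1364] 87.0 [26.8 17. ]
scene [252. 383.] 27 [ 0.8911 -0.4169] anv [ 0.4283 -0.4099] -86.7 [29.  14.7]
```

View pics/w6.png

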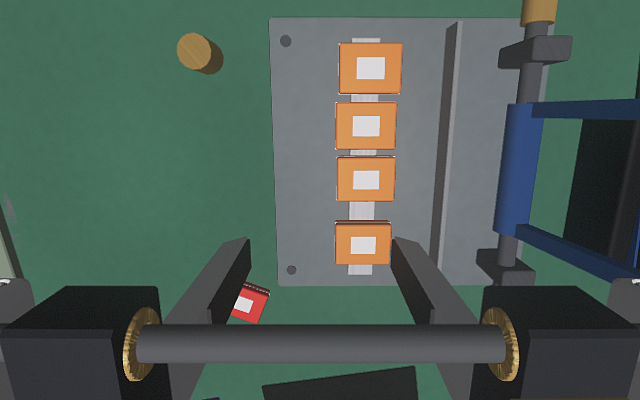

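All four cases lie flat and crosswise at columns around 365 and rows 67, 125, 179 and 244. Now I triangulate the handle.

```bash
python3 - <<'E'
from h import *
P=[]
for n in("top","scene"):
    img=cv2.cvtColor(cv2.imread(f"pics/{n}0.png"),cv2.COLOR_BGR2RGB); cal=optics.calibration(n)
    b=[x for x in blobs(img,"red",100) if abs(x[0][0]-(311 if n=="top" else 363))<5][0]
    P.append(ray(cal,b[0])); print(n,b[0],planefit(cal,b[2],.295)[:3])
A=[];B=[]
for o,d in P:
    d=d/np.linalg.norm(d);M=np.eye(3)-np.outer(d,d);A.append(M);B.append(M@o)
X=np.linalg.lstsq(np.vstack(A),np.hstack(B),rcond=None)[0]; print(X)
plan([([X[0],X[1],.36],-5.15,0)])
E
```

```text
top [311.18918919 140.03603604] (array([0.66689731, 0.01468179]), np.float64(1.4933955444533789), (138.21676635742188, 18.737682342529297))
scene [362.66336634 229.51485149] (array([0.66725935, 0.01622276]), np.float64(1.4843386662182372), (141.23902893066406, 19.542760848999023))
[0.66689897 0.01549964 0.29481957]
t 31.05 tcp [0.459  0.0098 0.2282] y-yaw -5.18 F [0.1 0.7 0.5] open 75.3 grip 0.0 j [-0.17 -0.05  1.81  0.    1.39 -0.08]
turn [-0.001 -0.001 -0.   ] rows 0.0 | then shift mm [  24.3  206.5 -131.8] rows 6.0
```

>>> move_arm(
  steps="0.05 0 0 -0.033 0 0 0;0.05 0 0 -0.033 0 0 0;0.05 0 0 -0.033 0 0 0;0.05 0 0 -0.033 0 0 0;0.05 0.004 0.0344 0 0 0 0;0.05 0.004 0.0344 0 0 0 0;0.05 0.004 0.0344 0 0 0 0;0.05 0.004 0.0344 0 0 0 0;0.05 0.004 0.0344 0 0 0 0;0.05 0.004 0.0344 0 0 0 0",
)

```text
time_s: 31.88
tcp_pos: [0.6687, 0.0165, 0.3577]
eef_rot: [-0.002, 0.738, 0.675, -0.001]
contact_force: [-0.1, -0.1, 0.5]
opening: 0.533
finger_force: 0.0
```

>>> move_arm(
  steps="0.05 0 0 0 0 0 0;0.05 0 0 0 0 0 0;0.05 0 0 0 0 0 0",
)

```text
time_s: 32.13
tcp_pos: [0.6666, 0.0159, 0.3585]
eef_rot: [-0.002, 0.738, 0.675, -0.001]
contact_force: [-0.2, -0.1, 0.2]
opening: 0.537
finger_force: 0.0
```

```bash
python3 - <<'E'
from h import *
plan([([.6668,.0153,.293],-5.15,0)])
E
```

```text
t 32.13 tcp [0.6666 0.0159 0.3585] y-yaw -5.08 F [-0.2 -0.1  0.2] open 50.5 grip 0.0 j [-0.11  0.35  1.09  0.    1.71 -0.02]
turn [-0.004 -0.     0.001] rows 0.0 | then shift mm [-0.5  0.2 65.5] rows 1.6
```

>>> move_arm(
  steps="0.05 0 0 0.03 0 0 0;0.05 0 0 0.025 0 0 0;0.05 0 0 0.0105 0 0 0;0.05 0 0 0 0 0 0;0.01 0 0 0 0 0 0;0.01 0 0 0 0 0 0;0.01 0 0 0 0 0 0;0.01 0 0 0 0 0 0;0.01 0 0 0 0 0 0;0.01 0 0 0 0 0 0",
  squeeze=25,
)

```text
time_s: 32.97
tcp_pos: [0.6676, 0.0147, 0.2969]
eef_rot: [0.001, 0.738, 0.675, 0.001]
contact_force: [-0.9, 0.2, 3.2]
opening: 0.207
finger_force: 25.0
```

```bash
python3 - <<'E'
from h import *
plan([])
# arc in tool axes: tool y = anvil x, tool z = down. handle rel hinge at angle q
f=lambda q:.21*np.array([np.sin(np.radians(10)-q),-np.cos(np.radians(10)-q)])
q=np.linspace(0,1.75,26)
for i in range(25): print(i+1,round(q[i+1],3),((f(q[i+1])-f(q[i]))*1000).round(1))
E
```

```text
t 32.97 tcp [0.6676 0.0147 0.2969] y-yaw -5.16 F [-0.9  0.2  3.2] open 19.4 grip 25.00047415494919 j [-0.11  0.36  1.2   0.    1.58 -0.02]
1 0.07 [-14.6  -2. ]
2 0.14 [-14.7  -1. ]
3 0.21 [-14.7   0. ]
4 0.28 [-14.7   1. ]
5 0.35 [-14.6   2.1]
6 0.42 [-14.4   3.1]
7 0.49 [-14.1   4.1]
8 0.56 [-13.8   5. ]
9 0.63 [-13.4   6. ]
10 0.7 [-13.    6.9]
11 0.77 [-12.4   7.8]
12 0.84 [-11.9   8.7]
13 0.91 [-11.2   9.5]
14 0.98 [-10.5  10.2]
15 1.05 [-9.8 10.9]
16 1.12 [-9.  11.6]
17 1.19 [-8.2 12.2]
18 1.26 [-7.3 12.8]
19 1.33 [-6.4 13.2]
20 1.4 [-5.5 13.6]
21 1.47 [-4.5 14. ]
22 1.54 [-3.5 14.3]
23 1.61 [-2.5 14.5]
24 1.68 [-1.5 14.6]
25 1.75 [-0.4 14.7]
```

>>> move_arm(
  steps="0.01 0 -0.0146 -0.002 0 0 0;0.01 0 -0.0147 -0.001 0 0 0;0.01 0 -0.0147 0 0 0 0;0.01 0 -0.0147 0.001 0 0 0;0.01 0 -0.0146 0.0021 0 0 0;0.01 0 -0.0144 0.0031 0 0 0;0.01 0 -0.0141 0.0041 0 0 0;0.01 0 -0.0138 0.005 0 0 0;0.01 0 -0.0134 0.006 0 0 0;0.01 0 -0.013 0.0069 0 0 0",
)

```text
time_s: 33.8
tcp_pos: [0.529, 0.0277, 0.2736]
eef_rot: [0.004, 0.738, 0.675, 0.005]
contact_force: [6.3, 1.2, 3.0]
opening: 0.206
finger_force: 25.0
```

```bash
python3 - <<'E'
from h import *
p,R,s=pose(); f=lambda q:.21*np.array([np.sin(np.radians(10)-q),-np.cos(np.radians(10)-q)])
e=(f(.7)-f(0)); X=np.array([.6668,.0153,.294])+e[0]*np.array([np.cos(AY),np.sin(AY),0])-np.array([0,0,e[1]])
print(p.round(4),X.round(4),s["contact_force"].round(1),s["opening"]*94)
E
```

```text
[0.529  0.0277 0.2736] [0.5256 0.028  0.2689] [6.3 1.2 3. ] 19.352081853211047
```

>>> move_arm(
  steps="0.01 0 -0.0124 0.0078 0 0 0;0.01 0 -0.0119 0.0087 0 0 0;0.01 0 -0.0112 0.0095 0 0 0;0.01 0 -0.0105 0.0102 0 0 0;0.01 0 -0.0098 0.0109 0 0 0;0.01 0 -0.009 0.0116 0 0 0;0.01 0 -0.0082 0.0122 0 0 0;0.01 0 -0.0073 0.0128 0 0 0;0.01 0 -0.0064 0.0132 0 0 0;0.01 0 -0.0055 0.0136 0 0 0",
)

```text
time_s: 34.63
tcp_pos: [0.437, 0.0361, 0.1625]
eef_rot: [0.003, 0.738, 0.675, 0.004]
contact_force: [1.8, 1.5, 8.0]
opening: 0.204
finger_force: 25.0
```

>>> move_arm(
  steps="0.01 0 -0.0045 0.014 0 0 0;0.01 0 -0.0035 0.0143 0 0 0;0.01 0 -0.0025 0.0145 0 0 0;0.01 0 -0.0015 0.0106 0 0 0;0.01 0 0 0.006 0 0 0;0.01 0 0 0.004 0 0 0;0.01 0 0 0 0 0 0;0.01 0 0 0 0 0 0",
)

```text
time_s: 35.3
tcp_pos: [0.4227, 0.0374, 0.0977]
eef_rot: [0.0, 0.738, 0.675, 0.001]
contact_force: [-3.0, 2.8, 8.5]
opening: 0.205
finger_force: 25.0
```

```bash
python3 - <<'E'
from h import *
p,R,s=pose(); f=lambda q:.21*np.array([np.sin(np.radians(10)-q),-np.cos(np.radians(10)-q)])
for q in (1.7,1.75):
  e=(f(q)-f(0)); X=np.array([.6668,.0153,.294])+e[0]*np.array([np.cos(AY),np.sin(AY),0])-np.array([0,0,e[1]])
  print(p.round(4),X.round(4),s["contact_force"].round(1),s["opening"]*94)
a=optics.grab_frame("scene"); save("s2",cv2.resize(a[170:280,270:430],(800,550),interpolation=2))
E
```

```text
[0.4227 0.0374 0.0977] [0.4215 0.0374 0.0967] [-3.   2.8  8.5] 19.25230795581009
[0.4227 0.0374 0.0977] [0.4213 0.0374 0.0862] [-3.   2.8  8.5] 19.25230795581009
```

View pics/s2.png

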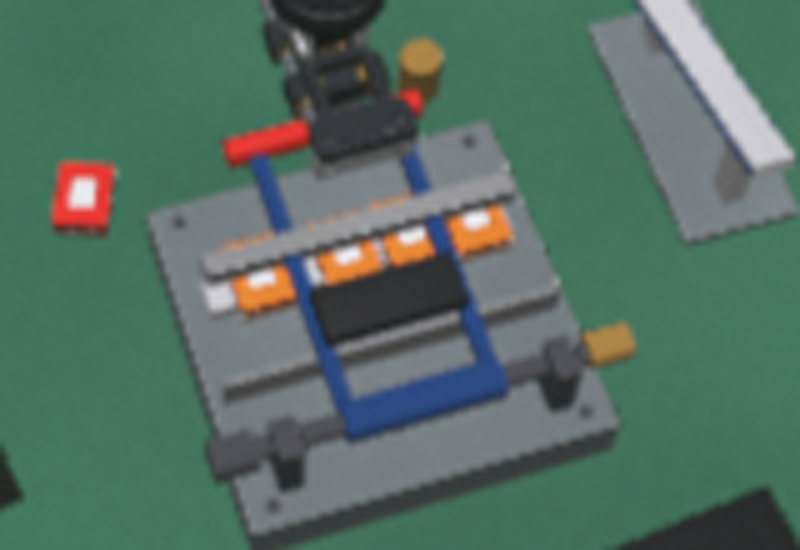

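The lever is nearly down, with the horn above all four cases in a row. I press on until it bears.

>>> move_arm(
  steps="0.01 0 0 0.002 0 0 0;0.01 0 0 0.002 0 0 0;0.01 0 0 0 0 0 0;0.01 0 0 0 0 0 0",
)

```text
time_s: 35.68
tcp_pos: [0.4224, 0.0374, 0.0937]
eef_rot: [0.0, 0.738, 0.675, 0.001]
contact_force: [-3.5, 3.2, 8.3]
opening: 0.203
finger_force: 25.0
```

>>> move_arm(
  steps="0.01 0 0 0.002 0 0 0;0.01 0 0 0.002 0 0 0;0.01 0 0 0 0 0 0;0.01 0 0 0 0 0 0",
)

```text
time_s: 36.02
tcp_pos: [0.4222, 0.0374, 0.0896]
eef_rot: [-0.0, 0.738, 0.675, 0.001]
contact_force: [-3.0, 1.1, 8.6]
opening: 0.208
finger_force: 25.0
```

>>> move_arm(
  steps="0.01 0 0 0.0015 0 0 0;0.01 0 0 0.0015 0 0 0;0.01 0 0 0 0 0 0;0.01 0 0 0 0 0 0",
)

```text
time_s: 36.35
tcp_pos: [0.4222, 0.0374, 0.0866]
eef_rot: [-0.0, 0.738, 0.675, 0.001]
contact_force: [-3.0, 2.3, 8.1]
opening: 0.206
finger_force: 25.0
```

>>> move_arm(
  steps="0.01 0 0 0.0015 0 0 0;0.01 0 0 0.0015 0 0 0;0.01 0 0 0 0 0 0;0.01 0 0 0 0 0 0",
)

```text
time_s: 36.68
tcp_pos: [0.4221, 0.0374, 0.0835]
eef_rot: [-0.0, 0.738, 0.675, 0.0]
contact_force: [-2.8, 1.5, 8.3]
opening: 0.205
finger_force: 25.0
```

>>> move_arm(
  steps="0.01 0 0 0.002 0 0 0;0.01 0 0 0.001 0 0 0;0.01 0 0 0 0 0 0;0.01 0 0 0 0 0 0",
)

```text
time_s: 37.02
tcp_pos: [0.4221, 0.0374, 0.0806]
eef_rot: [-0.0, 0.738, 0.675, 0.0]
contact_force: [-3.7, 2.1, 8.1]
opening: 0.21
finger_force: 25.0
```

>>> move_arm(
  steps="0.01 0 0 0.002 0 0 0;0.01 0 0 0.001 0 0 0;0.01 0 0 0 0 0 0;0.01 0 0 0 0 0 0",
)

```text
time_s: 37.35
tcp_pos: [0.4221, 0.0375, 0.0803]
eef_rot: [-0.001, 0.738, 0.675, -0.0]
contact_force: [-12.1, 2.7, 29.8]
opening: 0.205
finger_force: 25.0
```

The horn bears, as the force jumped to 30 N. I ease off slightly and hold.

>>> move_arm(
  steps="0.01 0 0 -0.0007 0 0 0;0.01 0 0 0 0 0 0;0.01 0 0 0 0 0 0;0.01 0 0 0 0 0 0;0.01 0 0 0 0 0 0;0.01 0 0 0 0 0 0;0.01 0 0 0 0 0 0;0.01 0 0 0 0 0 0;0.01 0 0 0 0 0 0;0.01 0 0 0 0 0 0",
)

```text
time_s: 38.18
tcp_pos: [0.4221, 0.0375, 0.0804]
eef_rot: [-0.001, 0.738, 0.675, 0.0]
contact_force: [-9.6, 3.0, 25.7]
opening: 0.208
finger_force: 25.0
```

>>> move_arm(
  steps="0.01 0 0 0 0 0 0;0.01 0 0 0 0 0 0;0.01 0 0 0 0 0 0;0.01 0 0 0 0 0 0;0.01 0 0 0 0 0 0;0.01 0 0 0 0 0 0;0.01 0 0 0 0 0 0;0.01 0 0 0 0 0 0;0.01 0 0 0 0 0 0;0.01 0 0 0 0 0 0",
)

```text
time_s: 39.02
tcp_pos: [0.4221, 0.0374, 0.0804]
eef_rot: [-0.001, 0.738, 0.675, 0.0]
contact_force: [-10.7, 2.2, 24.7]
opening: 0.205
finger_force: 25.0
```

```bash
python3 - <<'E'
from h import *
plan([]); look(.078,60,"wrist")
E
```

```text
t 39.02 tcp [0.4221 0.0374 0.0804] y-yaw -5.14 F [-10.7   2.2  24.7] open 19.3 grip 25.004265904426575 j [-0.12  0.07  2.03  0.    1.05 -0.03]
wrist [178.  54.] 2891 [0.3699 0.14  ] anv [-0.1408  0.098 ] -26.0 [25.1 24.8]
wrist [466.  87.] 3299 [0.4926 0.1153] anv [-0.0163  0.0844] 85.2 [38.7 16.4]
wrist [556.  87.] 1570 [0.5314 0.1119] anv [0.0226 0.0845] 85.3 [38.4  7.6]
wrist [459. 152.] 119 [0.4891 0.0882] anv [-0.0174  0.0571] -5.0 [18.2  0.9]
wrist [450. 210.] 1638 [0.4868 0.0615] anv [-0.0173  0.0303] 85.0 [23.  18.9]
wrist [535. 208.] 511 [0.5255 0.0581] anv [0.0215 0.0304] 84.9 [23.1  5.1]
wrist [447. 265.] 1262 [0.4849 0.0322] anv [-0.0166  0.001 ] 84.9 [20.3 17.6]
wrist [525. 281.] 911 [0.5229 0.0203] anv [ 0.0223 -0.0075] 85.0 [38.4  6.5]
wrist [267. 371.] 72 [ 0.3877 -0.0201] anv [-0.1087 -0.0599] 86.5 [12.   2.4]
wrist [374. 373.] 65 [ 0.4451 -0.0263] anv [-0.0509 -0.0609] 87.1 [9.6 2.2]
wrist [506. 391.] 160 [ 0.5166 -0.0449] anv [ 0.022 -0.073] 84.6 [10.5  5.2]
```

```bash
python3 - <<'E'
from h import *
f=lambda q:.21*np.array([np.sin(np.radians(10)-q),-np.cos(np.radians(10)-q)])-np.array([0,.0095*(1-q/1.745)])
q=np.r_[1.745,np.linspace(1.72,0,28)]
print(";".join("0.01 0 %.4f %.4f 0 0 0"%tuple(f(q[i+1])-f(q[i])) for i in range(28)))
E
```

```text
0.01 0 0.0001 -0.0054 0 0 0;0.01 0 0.0008 -0.0137 0 0 0;0.01 0 0.0016 -0.0136 0 0 0;0.01 0 0.0025 -0.0135 0 0 0;0.01 0 0.0033 -0.0133 0 0 0;0.01 0 0.0041 -0.0131 0 0 0;0.01 0 0.0049 -0.0128 0 0 0;0.01 0 0.0057 -0.0125 0 0 0;0.01 0 0.0064 -0.0121 0 0 0;0.01 0 0.0072 -0.0116 0 0 0;0.01 0 0.0079 -0.0112 0 0 0;0.01 0 0.0086 -0.0106 0 0 0;0.01 0 0.0092 -0.0101 0 0 0;0.01 0 0.0098 -0.0095 0 0 0;0.01 0 0.0104 -0.0088 0 0 0;0.01 0 0.0109 -0.0081 0 0 0;0.01 0 0.0113 -0.0074 0 0 0;0.01 0 0.0118 -0.0067 0 0 0;0.01 0 0.0122 -0.0059 0 0 0;0.01 0 0.0125 -0.0051 0 0 0;0.01 0 0.0128 -0.0043 0 0 0;0.01 0 0.0130 -0.0035 0 0 0;0.01 0 0.0132 -0.0027 0 0 0;0.01 0 0.0133 -0.0018 0 0 0;0.01 0 0.0134 -0.0010 0 0 0;0.01 0 0.0134 -0.0001 0 0 0;0.01 0 0.0133 0.0007 0 0 0;0.01 0 0.0132 0.0016 0 0 0
```

>>> move_arm(
  steps="0.01 0 0 0 0 0 0;0.01 0 0 0 0 0 0;0.01 0 0 0 0 0 0;0.01 0 0 -0.003 0 0 0;0.01 0 0 -0.005 0 0 0;0.01 0 0.0009 -0.0111 0 0 0;0.01 0 0.0016 -0.0136 0 0 0;0.01 0 0.0025 -0.0135 0 0 0;0.01 0 0.0033 -0.0133 0 0 0;0.01 0 0.0041 -0.0131 0 0 0",
)

```text
time_s: 39.9
tcp_pos: [0.4356, 0.0362, 0.1515]
eef_rot: [0.001, 0.738, 0.675, 0.002]
contact_force: [5.0, 0.6, 0.4]
opening: 0.205
finger_force: 25.0
```

>>> move_arm(
  steps="0.01 0 0.0049 -0.0128 0 0 0;0.01 0 0.0057 -0.0125 0 0 0;0.01 0 0.0064 -0.0121 0 0 0;0.01 0 0.0072 -0.0116 0 0 0;0.01 0 0.0079 -0.0112 0 0 0;0.01 0 0.0086 -0.0106 0 0 0;0.01 0 0.0092 -0.0101 0 0 0;0.01 0 0.0098 -0.0095 0 0 0;0.01 0 0.0104 -0.0088 0 0 0;0.01 0 0.0109 -0.0081 0 0 0",
)

```text
time_s: 40.73
tcp_pos: [0.519, 0.0286, 0.2532]
eef_rot: [0.002, 0.738, 0.674, 0.003]
contact_force: [18.5, 0.5, -26.0]
opening: 0.205
finger_force: 25.0
```

Radial tension is building up, so I shift slightly toward the hinge.

>>> move_arm(
  steps="0.01 0 0.0015 0.002 0 0 0;0.01 0 0.0015 0.002 0 0 0;0.01 0 0 0 0 0 0",
)

```text
time_s: 40.98
tcp_pos: [0.5198, 0.0285, 0.2535]
eef_rot: [0.001, 0.738, 0.675, 0.002]
contact_force: [6.2, 1.8, -3.0]
opening: 0.204
finger_force: 25.0
```

```bash
python3 - <<'E'
from h import *
f=lambda q:.21*np.array([np.sin(np.radians(10)-q),-np.cos(np.radians(10)-q)])
q=np.linspace(.733,0,13)
print(";".join("0.01 0 %.4f %.4f 0 0 0"%tuple(f(q[i+1])-f(q[i])) for i in range(12)))
E
```

```text
0.01 0 0.0111 -0.0065 0 0 0;0.01 0 0.0115 -0.0058 0 0 0;0.01 0 0.0118 -0.0051 0 0 0;0.01 0 0.0121 -0.0043 0 0 0;0.01 0 0.0123 -0.0036 0 0 0;0.01 0 0.0125 -0.0028 0 0 0;0.01 0 0.0127 -0.0021 0 0 0;0.01 0 0.0128 -0.0013 0 0 0;0.01 0 0.0128 -0.0005 0 0 0;0.01 0 0.0128 0.0003 0 0 0;0.01 0 0.0128 0.0011 0 0 0;0.01 0 0.0127 0.0018 0 0 0
```

>>> move_arm(
  steps="0.01 0 0.0111 -0.0065 0 0 0;0.01 0 0.0115 -0.0058 0 0 0;0.01 0 0.0118 -0.0051 0 0 0;0.01 0 0.0121 -0.0043 0 0 0;0.01 0 0.0123 -0.0036 0 0 0;0.01 0 0 0 0 0 0",
)

```text
time_s: 41.48
tcp_pos: [0.5781, 0.0225, 0.2789]
eef_rot: [0.001, 0.738, 0.675, 0.001]
contact_force: [1.9, 0.8, 0.8]
opening: 0.202
finger_force: 25.0
```

>>> move_arm(
  steps="0.01 0 0.0125 -0.0028 0 0 0;0.01 0 0.0127 -0.0021 0 0 0;0.01 0 0.0128 -0.0013 0 0 0;0.01 0 0.0128 -0.0005 0 0 0;0.01 0 0.0128 0.0003 0 0 0;0.01 0 0.0128 0.0011 0 0 0;0.01 0 0.0127 0.0018 0 0 0;0.01 0 0.001 0 0 0 0;0.01 0 0 0 0 0 0;0.01 0 0 0 0 0 0",
)

```text
time_s: 42.32
tcp_pos: [0.6651, 0.0144, 0.2808]
eef_rot: [-0.0, 0.738, 0.674, -0.001]
contact_force: [1.1, -1.6, -4.7]
opening: 0.205
finger_force: 25.0
```

>>> move_arm(
  steps="0.01 0 0.0015 0 0 0 0;0.01 0 0.001 0 0 0 0;0.01 0 0 0 0 0 0;0.01 0 0 0 0 0 0",
)

```text
time_s: 42.65
tcp_pos: [0.6673, 0.0142, 0.2804]
eef_rot: [-0.001, 0.738, 0.674, -0.002]
contact_force: [-1.0, -3.7, -7.3]
opening: 0.205
finger_force: 25.0
```

Lever is at its stop. I release and rise.

>>> move_arm(
  steps="0.022 0 0 0 0 0 0;0.026 0 0 0 0 0 0;0.05 0 0 0 0 0 0;0.05 0 0 0 0 0 0;0.05 0 0 -0.02 0 0 0;0.05 0 0 -0.03 0 0 0;0.05 0 0 -0.03 0 0 0;0.05 0 0 0 0 0 0;0.05 0 0 0 0 0 0",
  squeeze=15,
)

```text
time_s: 43.4
tcp_pos: [0.67, 0.0149, 0.3661]
eef_rot: [0.003, 0.738, 0.675, 0.003]
contact_force: [1.1, 1.1, -0.6]
opening: 0.532
finger_force: 0.0
```

```bash
python3 - <<'E'
from h import *
plan([([.5,-.02,.36],-5.15,0),([.46,.0095,.23],-5.15,0)])
img=optics.grab_frame("scene"); cal=optics.calibration("scene")
for ce,a,m in blobs(img,"red",100): print(ce.round(1),a,planefit(cal,m,.295))
look(.078,60,"scene")
E
```

```text
t 43.4 tcp [0.67   0.0149 0.3661] y-yaw -5.13 F [ 1.1  1.1 -0.6] open 50.0 grip 0.0 j [-0.11  0.35  1.08  0.    1.71 -0.02]
turn [ 0.008 -0.     0.   ] rows 0.1 | then shift mm [ -50.1 -166.2    6.1] rows 4.2
turn [0. 0. 0.] rows 0.0 | then shift mm [ 25.8 -42.5 130. ] rows 3.4
[351.9 232.5] 166 (array([ 0.66417529, -0.01481366]), np.float64(1.486501286181436), (78.86099243164062, 18.864715576171875))
[194.9 251.5] 176 (array([ 0.5500121 , -0.43586243]), np.float64(-0.051705672038051986), (79.9911880493164, 18.529407501220703))
scene [448.  28.] 140 [-0.2444  0.9103] anv [-0.8217  0.81  ] -2.0 [177.1  45.7]
scene [497. 169.] 312 [0.538  0.6428] anv [-0.0185  0.6138] 16.8 [125.3  72.2]
scene [510. 189.] 150 [0.6216 0.6429] anv [0.0648 0.6214] 89.0 [71.5 55.6]
scene [351. 216.] 113 [0.5061 0.0658] anv [0.0015 0.0363] -4.8 [51.8 40.3]
scene [339. 220.] 117 [0.5035 0.0191] anv [ 0.0031 -0.0105] -5.0 [52.  39.9]
scene [321. 224.] 113 [ 0.4966 -0.0431] anv [ 0.0018 -0.0731] -6.5 [51.4 38.4]
```

The lever is fully up (red bar unchanged) and the cases are in place. Now the transfers, starting with the far case.

>>> move_arm(
  steps="0.075 0.0168 -0.034 0 0 0 0;0.075 0.0168 -0.034 0 0 0 0;0.075 0.0168 -0.034 0 0 0 0;0.075 0.0168 -0.034 0 0 0 0;0.075 0.0168 -0.034 0 0 0 0;0.075 0 0 0.04 0 0 0;0.075 0 0 0.04 0 0 0;0.075 0 0 0.04 0 0 0;0.075 0 0 0.04 0 0 0;0.075 0 0 0.04 0 0 0",
)

```text
time_s: 44.33
tcp_pos: [0.5049, 0.1138, 0.1585]
eef_rot: [-0.001, 0.738, 0.675, -0.001]
contact_force: [-0.1, 0.3, -1.2]
opening: 0.798
finger_force: 0.0
```

>>> move_arm(
  steps="0.075 0 0 0.02 0 0 0;0.075 0 0 0 0 0 0;0.075 0 0 0 0 0 0",
)

```text
time_s: 44.58
tcp_pos: [0.5046, 0.1136, 0.1395]
eef_rot: [-0.002, 0.738, 0.675, -0.002]
contact_force: [0.6, -0.2, -0.1]
opening: 0.801
finger_force: 0.0
```

```bash
python3 - <<'E'
from h import *
plan([(anv(.084,.081),-5.15,0)])
YC=84.05
print(cool(.075,.021),cool(.075,.08))
plan([(anv(.084,.17),YC,0),([*cool(.075,.08)[:2],.17],YC,0)])
print((Rt(np.radians(YC)).inv()*Rt(np.radians(YC),.28)).as_rotvec(),Rt(np.radians(YC),.28).as_matrix()[:,2])
E
```

```text
t 44.58 tcp [0.5046 0.1136 0.1395] y-yaw -5.16 F [ 0.6 -0.2 -0.1] open 75.3 grip 0.0 j [0.05 0.17 1.76 0.   1.21 0.14]
turn [-0.006  0.001 -0.   ] rows 0.0 | then shift mm [ 0.3  4.2 58.5] rows 1.4
[0.53041864 0.31492983 0.11890884] [0.5142015  0.31662001 0.17561111]
t 44.58 tcp [0.5046 0.1136 0.1395] y-yaw -5.16 F [ 0.6 -0.2 -0.1] open 75.3 grip 0.0 j [0.05 0.17 1.76 0.   1.21 0.14]
turn [-0.005 -0.004 -1.557] rows 12.6 | then shift mm [ -4.2   0.3 -30.5] rows 0.8
turn [0. 0. 0.] rows 0.0 | then shift mm [ 15.7 202.6   0. ] rows 5.0
[ 0.00000000e+00 -2.80000000e-01  1.39232258e-17] [ 0.27486685 -0.02864718 -0.96105544]
```

>>> move_arm(
  steps="0.075 0 0.004 0.02 0 0 0;0.075 0 0 0.02 0 0 0;0.075 0 0 0.014 0 0 0;0.075 0 0 0.005 0 0 0;0.075 0 0 0 0 0 0;0.04 0 0 0 0 0 0;0.04 0 0 0 0 0 0;0.04 0 0 0 0 0 0;0.04 0 0 0 0 0 0;0.04 0 0 0 0 0 0",
)

```text
time_s: 45.42
tcp_pos: [0.5117, 0.1134, 0.084]
eef_rot: [0.001, 0.738, 0.675, 0.001]
contact_force: [0.6, -0.1, 4.3]
opening: 0.553
finger_force: 15.0
```

>>> move_arm(
  steps="0.04 0 0 -0.03 0 0 0;0.04 0 0 -0.03 0 0 0;0.04 0 0 -0.03 0 0 -0.12;0.04 0 0 -0.03 0 0 -0.12;0.04 0 0 0 0 0 -0.12;0.04 0 0 0 0 0 -0.12;0.04 0 0 0 0 0 -0.12;0.04 0 0 0 0 0 -0.12;0.04 0 0 0 0 0 -0.12;0.04 0 0 0 0 0 -0.12",
)

```text
time_s: 46.25
tcp_pos: [0.5106, 0.1133, 0.2028]
eef_rot: [-0.0, 0.34, 0.94, -0.0]
contact_force: [-0.4, -0.4, -0.0]
opening: 0.554
finger_force: 15.0
```

>>> move_arm(
  steps="0.04 0 0 0 0 0 -0.12;0.04 0 0 0 0 0 -0.12;0.04 0 0 0 0 0 -0.12;0.04 0 0 0 0 0 -0.12;0.04 0 0 0 0 0 -0.117;0.04 0 0 0 0 -0.093 0;0.04 0 0 0 0 -0.093 0;0.04 0 0 0 0 -0.094 0;0.04 0 0 0 0 0 0;0.04 0 0 0 0 0 0",
)

```text
time_s: 47.08
tcp_pos: [0.5093, 0.1134, 0.2023]
eef_rot: [0.138, 0.051, 0.989, -0.007]
contact_force: [0.8, 1.2, 0.2]
opening: 0.55
finger_force: 15.0
```

```bash
python3 - <<'E'
from h import *
plan([(cool(.075,.08),84.05,.28),(cool(.075,.02),84.05,.28)])
E
```

```text
t 47.08 tcp [0.5093 0.1134 0.2023] y-yaw 84.09 F [0.8 1.2 0.2] open 51.7 grip 14.999635219573975 j [ 0.09 -0.06  1.9  -0.06  1.03 -1.36]
turn [ 0.    -0.003  0.001] rows 0.0 | then shift mm [ 22.9 202.6  21.2] rows 5.0
turn [0. 0. 0.] rows 0.0 | then shift mm [-0.  0. 60.] rows 1.5
```

>>> move_arm(
  steps="0.04 0.0038 0.0338 0.0035 0 0 0;0.04 0.0038 0.0338 0.0035 0 0 0;0.04 0.0038 0.0338 0.0035 0 0 0;0.04 0.0038 0.0338 0.0035 0 0 0;0.04 0.0038 0.0338 0.0035 0 0 0;0.04 0.0038 0.0338 0.0035 0 0 0;0.04 0 0 0.025 0 0 0;0.04 0 0 0.025 0 0 0;0.04 0 0 0 0 0 0;0.04 0 0 0 0 0 0",
)

```text
time_s: 47.92
tcp_pos: [0.5296, 0.3149, 0.1268]
eef_rot: [0.138, 0.052, 0.989, -0.008]
contact_force: [0.9, 0.8, -0.9]
opening: 0.55
finger_force: 15.0
```

```bash
python3 - <<'E'
from h import *
plan([(cool(.075,.021),84.05,.28)]); save("w7",optics.grab_frame("wrist"))
E
```

```text
t 47.92 tcp [0.5296 0.3149 0.1268] y-yaw 84.01 F [ 0.9  0.8 -0.9] open 51.7 grip 14.999487698078156 j [ 0.48  0.26  1.71 -0.19  0.94 -0.9 ]
turn [-0.002 -0.004 -0.   ] rows 0.0 | then shift mm [1.4 0.1 7.8] rows 0.2
```

View pics/w7.png

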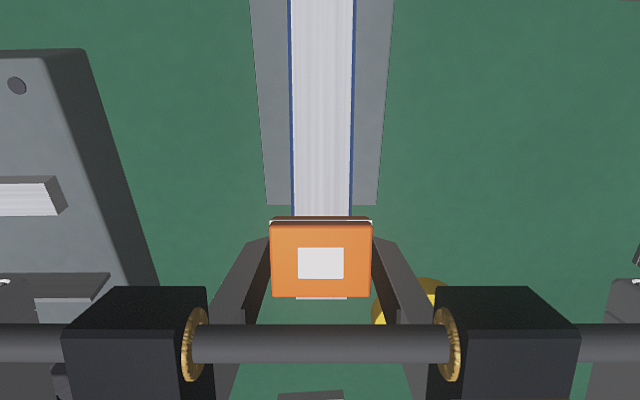

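The held case at (320,258) is squarely over the rail, centred on column 321.

>>> move_arm(
  steps="0.04 0 0 0.003 0 0 0;0.04 0 0 0.002 0 0 0;0.04 0 0 0 0 0 0;0.04 0 0 0 0 0 0",
)

```text
time_s: 48.3
tcp_pos: [0.5313, 0.315, 0.1245]
eef_rot: [0.14, 0.052, 0.989, -0.007]
contact_force: [1.0, -0.2, -0.6]
opening: 0.554
finger_force: 15.0
```

>>> move_arm(
  steps="0.04 0 0 0.001 0 0 0;0.04 0 0 0.001 0 0 0;0.04 0 0 0 0 0 0;0.04 0 0 0 0 0 0",
)

```text
time_s: 48.63
tcp_pos: [0.5317, 0.315, 0.1224]
eef_rot: [0.14, 0.051, 0.989, -0.007]
contact_force: [-2.9, -0.7, 3.9]
opening: 0.552
finger_force: 15.0
```

>>> move_arm(
  steps="0.055 0 0 -0.0005 0 0 0;0.07 0 0 0 0 0 0;0.07 0 0 0 0 0 0;0.07 0 0 -0.03 0 0 0;0.07 0 0 -0.04 0 0 0;0.07 0 0 -0.02 0 0 0;0.07 0 0 0 0 0.093 0;0.07 0 0 0 0 0.093 0;0.07 0 0 0 0 0.094 0;0.07 0 0 0 0 0 0.12",
)

```text
time_s: 49.47
tcp_pos: [0.5095, 0.317, 0.2086]
eef_rot: [-0.0, 0.114, 0.994, 0.0]
contact_force: [-0.1, -0.4, 0.3]
opening: 0.743
finger_force: 0.0
```

>>> move_arm(
  steps="0.07 0 0 0 0 0 0.12;0.07 0 0 0 0 0 0.12;0.07 0 0 0 0 0 0.12;0.07 0 0 0 0 0 0.12;0.07 0 0 0 0 0 0.12;0.07 0 0 0 0 0 0.12;0.07 0 0 0 0 0 0.12;0.07 0 0 0 0 0 0.12;0.07 0 0 0 0 0 0.12;0.07 0 0 0 0 0 0.12",
)

```text
time_s: 50.3
tcp_pos: [0.5064, 0.3175, 0.2079]
eef_rot: [-0.0, 0.656, 0.755, -0.0]
contact_force: [0.5, -0.2, 0.3]
opening: 0.744
finger_force: 0.0
```

```bash
python3 - <<'E'
from h import *
plan([(anv(.0375,.14),-5.15,0)])
look(.118,60,"scene")
E
```

```text
t 50.3 tcp [0.5064 0.3175 0.2079] y-yaw 8.08 F [ 0.5 -0.2  0.3] open 69.9 grip 0.0 j [ 0.42  0.27  1.5  -0.    1.38  0.27]
turn [-0.001  0.     0.231] rows 1.9 | then shift mm [-249.5   20.7   67.9] rows 6.3
scene [446.  25.] 106 [-0.2148  0.8724] anv [-0.7888  0.775 ] -4.4 [144.9  47.8]
scene [497. 169.] 311 [0.5568 0.6134] anv [0.0029 0.5862] 16.8 [121.4  69.9]
scene [510. 189.] 150 [0.6378 0.6135] anv [0.0835 0.5936] 89.0 [69.3 53.8]
scene [421. 193.] 99 [0.5364 0.3131] anv [0.0096 0.2853] 84.4 [54.7 34.7]
scene [351. 216.] 112 [0.5258 0.0539] anv [0.0222 0.0262] -6.7 [50.3 38.2]
scene [339. 220.] 116 [0.5233 0.0094] anv [ 0.0238 -0.0184] -5.0 [50.4 38.7]
scene [321. 224.] 113 [ 0.5167 -0.0509] anv [ 0.0226 -0.079 ] -6.5 [49.8 37.2]
```

>>> move_arm(
  steps="0.07 0 0 0 0 0 0.115;0.07 0 0 0 0 0 0.116;0.07 -0.0356 0.003 0 0 0 0;0.07 -0.0356 0.003 0 0 0 0;0.07 -0.0356 0.003 0 0 0 0;0.07 -0.0356 0.003 0 0 0 0;0.07 -0.0356 0.003 0 0 0 0;0.07 -0.0356 0.003 0 0 0 0;0.07 -0.0356 0.003 0.02 0 0 0;0.07 0 0 0.02 0 0 0",
)

```text
time_s: 51.18
tcp_pos: [0.5082, 0.0619, 0.1695]
eef_rot: [0.003, 0.737, 0.676, 0.001]
contact_force: [0.8, -0.7, -1.0]
opening: 0.743
finger_force: 0.0
```

>>> move_arm(
  steps="0.07 0 0 0.02 0 0 0;0.07 0 0 0 0 0 0;0.07 0 0 0 0 0 0",
)

```text
time_s: 51.43
tcp_pos: [0.5055, 0.0674, 0.1474]
eef_rot: [-0.001, 0.736, 0.677, -0.001]
contact_force: [-0.0, 0.2, 0.7]
opening: 0.746
finger_force: 0.0
```

```bash
python3 - <<'E'
from h import *
plan([(anv(.0375,.08),-5.15,0)]);look(.078)
E
```

```text
t 51.43 tcp [0.5055 0.0674 0.1474] y-yaw -4.75 F [-0.   0.2  0.7] open 70.1 grip 0.0 j [-0.04  0.15  1.77  0.    1.22  0.05]
turn [-0.003  0.     0.007] rows 0.1 | then shift mm [-0.3 -0.8 67.4] rows 1.6
wrist [552.  78.] 1548 [0.653  0.1494] anv [0.1404 0.1328] 85.5 [31.9 18.7]
wrist [109. 123.] 960 [0.3775 0.1452] anv [-0.1337  0.1039] 52.4 [25.8 25.6]
wrist [320. 224.] 3292 [0.5044 0.0678] anv [-0.0003  0.0381] -5.0 [50.8 38.9]
wrist [321. 286.] 2866 [0.5017 0.0215] anv [ 0.0012 -0.0082] -4.5 [50.7 38.9]
wrist [319. 375.] 1083 [ 0.4943 -0.0496] anv [ 0.0002 -0.0797] -4.5 [50.4 18. ]
```

>>> move_arm(
  steps="0.07 0 0 0.025 0 0 0;0.07 0 0 0.025 0 0 0;0.07 0 0 0.012 0 0 0;0.07 0 0 0.005 0 0 0;0.07 0 0 0 0 0 0;0.04 0 0 0 0 0 0;0.04 0 0 0 0 0 0;0.04 0 0 0 0 0 0;0.04 0 0 0 0 0 0;0.04 0 0 0 0 0 0",
)

```text
time_s: 52.32
tcp_pos: [0.5078, 0.0676, 0.083]
eef_rot: [0.001, 0.736, 0.677, 0.001]
contact_force: [-1.6, 0.6, 5.4]
opening: 0.55
finger_force: 15.0
```

>>> move_arm(
  steps="0.04 0 0 -0.03 0 0 0;0.04 0 0 -0.03 0 0 0;0.04 0 0 -0.03 0 0 -0.12;0.04 0 0 -0.03 0 0 -0.12;0.04 0 0 0 0 0 -0.12;0.04 0 0 0 0 0 -0.12;0.04 0 0 0 0 0 -0.12;0.04 0 0 0 0 0 -0.12;0.04 0 0 0 0 0 -0.12;0.04 0 0 0 0 0 -0.12",
)

```text
time_s: 53.15
tcp_pos: [0.5064, 0.0674, 0.2014]
eef_rot: [-0.0, 0.338, 0.941, -0.0]
contact_force: [-0.9, -0.4, 0.3]
opening: 0.552
finger_force: 15.0
```

>>> move_arm(
  steps="0.04 0 0 0 0 0 -0.12;0.04 0 0 0 0 0 -0.12;0.04 0 0 0 0 0 -0.12;0.04 0 0 0 0 0 -0.12;0.04 0 0 0 0 0 -0.11;0.04 0 0 0 0 -0.093 0;0.04 0 0 0 0 -0.093 0;0.04 0 0 0 0 -0.094 0;0.04 0 0 0 0 0 0;0.04 0 0 0 0 0 0",
)

```text
time_s: 53.98
tcp_pos: [0.505, 0.0677, 0.2009]
eef_rot: [0.138, 0.052, 0.989, -0.007]
contact_force: [0.3, 0.3, -0.2]
opening: 0.553
finger_force: 15.0
```

```bash
python3 - <<'E'
from h import *
plan([(cool(.025,.08),84.05,.28)])
E
```

```text
t 53.98 tcp [0.505  0.0677 0.2009] y-yaw 84.02 F [ 0.3  0.3 -0.2] open 51.9 grip 14.99942734837532 j [-0.02 -0.09  1.93 -0.03  1.03 -1.48]
turn [-0.    -0.003 -0.001] rows 0.0 | then shift mm [ 73.  248.6  19.7] rows 6.3
```

>>> move_arm(
  steps="0.04 0.0104 0.0355 0.0028 0 0 0;0.04 0.0104 0.0355 0.0028 0 0 0;0.04 0.0104 0.0355 0.0028 0 0 0;0.04 0.0104 0.0355 0.0028 0 0 0;0.04 0.0104 0.0355 0.0028 0 0 0;0.04 0.0104 0.0355 0.0028 0 0 0;0.04 0.0104 0.0355 0.0028 0 0 0;0.04 0 0 0.025 0 0 0;0.04 0 0 0.025 0 0 0;0.04 0 0 0 0 0 0",
)

```text
time_s: 54.82
tcp_pos: [0.481, 0.3196, 0.1099]
eef_rot: [0.136, 0.051, 0.989, -0.01]
contact_force: [-0.8, -0.3, -0.7]
opening: 0.555
finger_force: 15.0
```

>>> move_arm(
  steps="0.04 0 0 0 0 0 0;0.04 0 0 0 0 0 0",
)

```text
time_s: 54.98
tcp_pos: [0.4835, 0.3202, 0.1156]
eef_rot: [0.14, 0.052, 0.989, -0.007]
contact_force: [-0.3, 0.1, -0.0]
opening: 0.553
finger_force: 15.0
```

```bash
python3 - <<'E'
from h import *
plan([(cool(.025,.0235),84.05,.28)])
E
```

```text
t 54.98 tcp [0.4835 0.3202 0.1156] y-yaw 83.94 F [-0.3  0.1 -0. ] open 52.0 grip 14.999440759420395 j [ 0.53  0.21  1.8  -0.21  0.91 -0.83]
turn [-0.     0.001 -0.002] rows 0.0 | then shift mm [ 3.7 -0.4  7.3] rows 0.2
```

>>> move_arm(
  steps="0.04 0.003 0 0 0 0 0;0.04 0 0 0.003 0 0 0;0.04 0 0 0.002 0 0 0;0.04 0 0 0 0 0 0;0.04 0 0 0 0 0 0",
)

```text
time_s: 55.4
tcp_pos: [0.4807, 0.32, 0.1092]
eef_rot: [0.14, 0.052, 0.989, -0.007]
contact_force: [-0.3, 0.4, -0.4]
opening: 0.553
finger_force: 15.0
```

>>> move_arm(
  steps="0.04 0 0 0.001 0 0 0;0.04 0 0 0.001 0 0 0;0.04 0 0 0 0 0 0;0.04 0 0 0 0 0 0",
)

```text
time_s: 55.73
tcp_pos: [0.4811, 0.32, 0.1069]
eef_rot: [0.139, 0.052, 0.989, -0.007]
contact_force: [-0.0, 0.9, 0.0]
opening: 0.552
finger_force: 15.0
```

>>> move_arm(
  steps="0.04 0 0 0.001 0 0 0;0.04 0 0 0.0005 0 0 0;0.04 0 0 0 0 0 0;0.04 0 0 0 0 0 0",
)

```text
time_s: 56.07
tcp_pos: [0.4812, 0.3201, 0.1068]
eef_rot: [0.139, 0.052, 0.989, -0.008]
contact_force: [-6.5, -2.0, 8.3]
opening: 0.553
finger_force: 15.0
```

>>> move_arm(
  steps="0.055 0 0 -0.0007 0 0 0;0.07 0 0 0 0 0 0;0.07 0 0 0 0 0 0;0.07 0 0 -0.03 0 0 0;0.07 0 0 -0.04 0 0 0;0.07 0 0 -0.03 0 0 0;0.07 0 0 0 0 0.093 0;0.07 0 0 0 0 0.093 0;0.07 0 0 0 0 0.094 0;0.07 0 0 0 0 0 0.12",
)

```text
time_s: 56.9
tcp_pos: [0.4571, 0.3225, 0.2028]
eef_rot: [-0.0, 0.114, 0.993, 0.001]
contact_force: [-0.2, -1.0, 0.6]
opening: 0.747
finger_force: 0.0
```

>>> move_arm(
  steps="0.07 0 0 0 0 0 0.12;0.07 0 0 0 0 0 0.12;0.07 0 0 0 0 0 0.12;0.07 0 0 0 0 0 0.12;0.07 0 0 0 0 0 0.12;0.07 0 0 0 0 0 0.12;0.07 0 0 0 0 0 0.12;0.07 0 0 0 0 0 0.12;0.07 0 0 0 0 0 0.12;0.07 0 0 0 0 0 0.12",
)

```text
time_s: 57.73
tcp_pos: [0.4539, 0.3228, 0.2018]
eef_rot: [-0.0, 0.656, 0.755, -0.0]
contact_force: [0.2, -0.3, 0.2]
opening: 0.745
finger_force: 0.0
```

```bash
python3 - <<'E'
from h import *
plan([(anv(-.0085,.15),-5.15,0)])
E
```

```text
t 57.73 tcp [0.4539 0.3228 0.2018] y-yaw 8.02 F [ 0.2 -0.3  0.2] open 70.0 grip 0.0 j [ 0.46  0.19  1.61 -0.    1.35  0.32]
turn [-0.    0.    0.23] rows 1.9 | then shift mm [-296.1   73.5   51.8] rows 7.5
```

>>> move_arm(
  steps="0.07 0 0 0 0 0 0.115;0.07 0 0 0 0 0 0.115;0.07 -0.037 0.0092 0 0 0 0;0.07 -0.037 0.0092 0 0 0 0;0.07 -0.037 0.0092 0 0 0 0;0.07 -0.037 0.0092 0 0 0 0;0.07 -0.037 0.0092 0 0 0 0;0.07 -0.037 0.0092 0 0 0 0;0.07 -0.037 0.0092 0 0 0 0;0.07 -0.037 0.0092 0 0 0 0",
)

```text
time_s: 58.57
tcp_pos: [0.5024, 0.0199, 0.2021]
eef_rot: [0.0, 0.736, 0.677, 0.0]
contact_force: [1.1, -0.4, 0.9]
opening: 0.747
finger_force: 0.0
```

>>> move_arm(
  steps="0.07 0 0 0.03 0 0 0;0.07 0 0 0.022 0 0 0;0.07 0 0 0 0 0 0;0.07 0 0 0 0 0 0",
)

```text
time_s: 58.9
tcp_pos: [0.5011, 0.0217, 0.1489]
eef_rot: [-0.001, 0.736, 0.677, -0.001]
contact_force: [0.2, 0.5, -0.2]
opening: 0.745
finger_force: 0.0
```

```bash
python3 - <<'E'
from h import *
plan([(anv(-.0085,.08),-5.15,0)]);look(.078)
E
```

```text
t 58.9 tcp [0.5011 0.0217 0.1489] y-yaw -4.84 F [ 0.2  0.5 -0.2] open 70.0 grip 0.0 j [-0.13  0.13  1.79 -0.    1.22 -0.04]
turn [-0.004 -0.     0.005] rows 0.1 | then shift mm [-0.4 -0.5 68.9] rows 1.7
wrist [322. 224.] 3235 [0.5017 0.021 ] anv [ 0.0011 -0.0087] -4.7 [50.9 38.4]
wrist [320. 301.] 2239 [ 0.4955 -0.037 ] anv [ 0.0002 -0.0671] -4.6 [50.9 32.9]
```

>>> move_arm(
  steps="0.07 0 0 0.025 0 0 0;0.07 0 0 0.025 0 0 0;0.07 0 0 0.014 0 0 0;0.07 0 0 0.005 0 0 0;0.07 0 0 0 0 0 0;0.04 0 0 0 0 0 0;0.04 0 0 0 0 0 0;0.04 0 0 0 0 0 0;0.04 0 0 0 0 0 0;0.04 0 0 0 0 0 0",
)

```text
time_s: 59.78
tcp_pos: [0.5037, 0.0217, 0.0829]
eef_rot: [0.001, 0.736, 0.677, 0.001]
contact_force: [-0.7, 0.3, 6.3]
opening: 0.548
finger_force: 15.0
```

>>> move_arm(
  steps="0.04 0 0 -0.03 0 0 0;0.04 0 0 -0.03 0 0 0;0.04 0 0 -0.03 0 0 -0.12;0.04 0 0 -0.03 0 0 -0.12;0.04 0 0 0 0 0 -0.12;0.04 0 0 0 0 0 -0.12;0.04 0 0 0 0 0 -0.12;0.04 0 0 0 0 0 -0.12;0.04 0 0 0 0 0 -0.12;0.04 0 0 0 0 0 -0.12",
)

```text
time_s: 60.62
tcp_pos: [0.5022, 0.0217, 0.2012]
eef_rot: [-0.0, 0.338, 0.941, -0.0]
contact_force: [0.2, -0.1, -0.1]
opening: 0.55
finger_force: 15.0
```

>>> move_arm(
  steps="0.04 0 0 0 0 0 -0.12;0.04 0 0 0 0 0 -0.12;0.04 0 0 0 0 0 -0.12;0.04 0 0 0 0 0 -0.12;0.04 0 0 0 0 0 -0.112;0.04 0 0 0 0 -0.093 0;0.04 0 0 0 0 -0.093 0;0.04 0 0 0 0 -0.094 0;0.04 0 0 0 0 0 0;0.04 0 0 0 0 0 0",
)

```text
time_s: 61.45
tcp_pos: [0.5009, 0.022, 0.2007]
eef_rot: [0.138, 0.051, 0.989, -0.007]
contact_force: [0.1, 0.6, -0.2]
opening: 0.546
finger_force: 15.0
```

```bash
python3 - <<'E'
from h import *
plan([(cool(-.025,.08),84.05,.28)])
E
```

```text
t 61.45 tcp [0.5009 0.022  0.2007] y-yaw 84.11 F [ 0.1  0.6 -0.2] open 51.3 grip 14.999227970838547 j [-0.13 -0.12  1.95  0.01  1.03 -1.61]
turn [ 0.    -0.003  0.001] rows 0.0 | then shift mm [123.5 294.4  19.3] rows 7.8
```

>>> move_arm(
  steps="0.04 0.0137 0.0327 0.0021 0 0 0;0.04 0.0137 0.0327 0.0021 0 0 0;0.04 0.0137 0.0327 0.0021 0 0 0;0.04 0.0137 0.0327 0.0021 0 0 0;0.04 0.0137 0.0327 0.0021 0 0 0;0.04 0.0137 0.0327 0.0021 0 0 0;0.04 0.0137 0.0327 0.0021 0 0 0;0.04 0.0137 0.0327 0.0021 0 0 0;0.04 0.0137 0.0327 0.0021 0 0 0;0.04 0 0 0 0 0 0",
)

```text
time_s: 62.28
tcp_pos: [0.4196, 0.332, 0.1489]
eef_rot: [0.139, 0.048, 0.989, -0.006]
contact_force: [-1.2, -0.9, -0.7]
opening: 0.551
finger_force: 15.0
```

>>> move_arm(
  steps="0.04 0 0 0.025 0 0 0;0.04 0 0 0.023 0 0 0;0.04 0 0 0 0 0 0;0.04 0 0 0 0 0 0;0.04 0 0 0 0 0 0",
)

```text
time_s: 62.7
tcp_pos: [0.4344, 0.3251, 0.104]
eef_rot: [0.14, 0.051, 0.989, -0.007]
contact_force: [0.2, 0.5, -0.5]
opening: 0.551
finger_force: 15.0
```

```bash
python3 - <<'E'
from h import *
plan([(cool(-.025,.0225),84.05,.28)])
E
```

```text
t 62.7 tcp [0.4344 0.3251 0.104 ] y-yaw 84.06 F [ 0.2  0.5 -0.5] open 51.8 grip 14.999124258756638 j [ 0.59  0.16  1.89 -0.23  0.88 -0.75]
turn [0.001 0.001 0.   ] rows 0.0 | then shift mm [ 3.1 -0.1 10.8] rows 0.3
```

>>> move_arm(
  steps="0.04 0.003 0 0 0 0 0;0.04 0 0 0.005 0 0 0;0.04 0 0 0.003 0 0 0;0.04 0 0 0.0015 0 0 0;0.04 0 0 0 0 0 0;0.04 0 0 0 0 0 0",
)

```text
time_s: 63.2
tcp_pos: [0.4328, 0.3247, 0.0929]
eef_rot: [0.139, 0.051, 0.989, -0.007]
contact_force: [0.9, 0.2, -0.4]
opening: 0.554
finger_force: 15.0
```

>>> move_arm(
  steps="0.04 0 0 0.0008 0 0 0;0.04 0 0 0.0007 0 0 0;0.04 0 0 0 0 0 0;0.04 0 0 0 0 0 0",
)

```text
time_s: 63.53
tcp_pos: [0.4331, 0.3249, 0.0927]
eef_rot: [0.139, 0.051, 0.989, -0.007]
contact_force: [-4.4, -2.7, 8.3]
opening: 0.549
finger_force: 15.0
```

Contact. I release it and fetch the last case.

>>> move_arm(
  steps="0.055 0 0 -0.0007 0 0 0;0.07 0 0 0 0 0 0;0.07 0 0 0 0 0 0;0.07 0 0 -0.03 0 0 0;0.07 0 0 -0.04 0 0 0;0.07 0 0 -0.04 0 0 0;0.07 0 0 0 0 0.093 0;0.07 0 0 0 0 0.093 0;0.07 0 0 0 0 0.094 0;0.07 0 0 0 0 0 0.12",
)

```text
time_s: 64.37
tcp_pos: [0.4061, 0.3278, 0.1988]
eef_rot: [0.0, 0.113, 0.994, 0.001]
contact_force: [0.3, 0.5, -0.3]
opening: 0.748
finger_force: 0.0
```

>>> move_arm(
  steps="0.07 0 0 0 0 0 0.12;0.07 0 0 0 0 0 0.12;0.07 0 0 0 0 0 0.12;0.07 0 0 0 0 0 0.12;0.07 0 0 0 0 0 0.12;0.07 0 0 0 0 0 0.12;0.07 0 0 0 0 0 0.12;0.07 0 0 0 0 0 0.12;0.07 0 0 0 0 0 0.12;0.07 0 0 0 0 0 0.12",
)

```text
time_s: 65.2
tcp_pos: [0.4029, 0.3278, 0.1975]
eef_rot: [0.0, 0.655, 0.755, -0.0]
contact_force: [0.0, 0.8, -0.1]
opening: 0.742
finger_force: 0.0
```

```bash
python3 - <<'E'
from h import *
plan([(anv(-.071,.15),-5.15,0)])
E
```

```text
t 65.2 tcp [0.4029 0.3278 0.1975] y-yaw 8.14 F [ 0.   0.8 -0.1] open 69.8 grip 0.0 j [ 0.52  0.11  1.7  -0.    1.33  0.37]
turn [-0.     0.     0.232] rows 1.9 | then shift mm [-359.   124.8   47.5] rows 9.3
```

>>> move_arm(
  steps="0.07 0 0 0 0 0 0.116;0.07 0 0 0 0 0 0.116;0.07 -0.0359 0.0125 0 0 0 0;0.07 -0.0359 0.0125 0 0 0 0;0.07 -0.0359 0.0125 0 0 0 0;0.07 -0.0359 0.0125 0 0 0 0;0.07 -0.0359 0.0125 0 0 0 0;0.07 -0.0359 0.0125 0 0 0 0;0.07 -0.0359 0.0125 0 0 0 0;0.07 -0.0359 0.0125 0 0 0 0",
)

```text
time_s: 66.03
tcp_pos: [0.4786, 0.0314, 0.1978]
eef_rot: [0.0, 0.736, 0.677, 0.0]
contact_force: [0.2, -0.2, -0.2]
opening: 0.745
finger_force: 0.0
```

>>> move_arm(
  steps="0.07 -0.0359 0.0125 0 0 0 0;0.07 -0.0359 0.0125 0 0 0 0;0.07 0 0 0.025 0 0 0;0.07 0 0 0.022 0 0 0;0.07 0 0 0 0 0 0;0.07 0 0 0 0 0 0",
)

```text
time_s: 66.53
tcp_pos: [0.496, -0.0402, 0.1495]
eef_rot: [-0.002, 0.736, 0.677, -0.001]
contact_force: [0.1, -0.8, 0.0]
opening: 0.744
finger_force: 0.0
```

```bash
python3 - <<'E'
from h import *
plan([(anv(-.072,.08),-5.15,0)]);look(.078)
E
```

```text
t 66.53 tcp [ 0.496  -0.0402  0.1495] y-yaw -4.84 F [ 0.1 -0.8  0. ] open 70.0 grip 0.0 j [-0.25  0.12  1.8  -0.    1.22 -0.17]
turn [-0.004 -0.001  0.005] rows 0.1 | then shift mm [-1.8 -1.  69.5] rows 1.7
wrist [320. 224.] 3222 [ 0.4951 -0.0402] anv [ 0.0001 -0.0703] -4.7 [51.  38.5]
```

>>> move_arm(
  steps="0.07 0 -0.001 0.025 0 0 0;0.07 0 0 0.025 0 0 0;0.07 0 0 0.014 0 0 0;0.07 0 0 0.005 0 0 0;0.07 0 0 0 0 0 0;0.04 0 0 0 0 0 0;0.04 0 0 0 0 0 0;0.04 0 0 0 0 0 0;0.04 0 0 0 0 0 0;0.04 0 0 0 0 0 0",
)

```text
time_s: 67.42
tcp_pos: [0.4976, -0.0404, 0.0835]
eef_rot: [0.001, 0.736, 0.677, 0.001]
contact_force: [-0.5, 0.8, 6.0]
opening: 0.551
finger_force: 15.0
```

>>> move_arm(
  steps="0.04 0 0 -0.03 0 0 0;0.04 0 0 -0.03 0 0 0;0.04 0 0 -0.03 0 0 -0.12;0.04 0 0 -0.03 0 0 -0.12;0.04 0 0 0 0 0 -0.12;0.04 0 0 0 0 0 -0.12;0.04 0 0 0 0 0 -0.12;0.04 0 0 0 0 0 -0.12;0.04 0 0 0 0 0 -0.12;0.04 0 0 0 0 0 -0.12",
)

```text
time_s: 68.25
tcp_pos: [0.4961, -0.0402, 0.2018]
eef_rot: [-0.0, 0.338, 0.941, -0.0]
contact_force: [-0.1, 0.7, -0.5]
opening: 0.548
finger_force: 15.0
```

>>> move_arm(
  steps="0.04 0 0 0 0 0 -0.12;0.04 0 0 0 0 0 -0.12;0.04 0 0 0 0 0 -0.12;0.04 0 0 0 0 0 -0.12;0.04 0 0 0 0 0 -0.112;0.04 0 0 0 0 -0.093 0;0.04 0 0 0 0 -0.093 0;0.04 0 0 0 0 -0.094 0;0.04 0 0 0 0 0 0;0.04 0 0 0 0 0 0",
)

```text
time_s: 69.08
tcp_pos: [0.4948, -0.04, 0.2013]
eef_rot: [0.138, 0.051, 0.989, -0.007]
contact_force: [-0.3, 0.4, -0.3]
opening: 0.548
finger_force: 15.0
```

```bash
python3 - <<'E'
from h import *
plan([(cool(-.075,.09),84.05,.28)])
E
```

```text
t 69.08 tcp [ 0.4948 -0.04    0.2013] y-yaw 84.08 F [-0.3  0.4 -0.3] open 51.5 grip 14.999347776174545 j [-0.29 -0.13  1.96  0.06  1.04 -1.78]
turn [ 0.    -0.003  0.   ] rows 0.0 | then shift mm [174.1 356.7   9.8] rows 9.7
```

>>> move_arm(
  steps="0.04 0.0145 0.0297 0.0008 0 0 0;0.04 0.0145 0.0297 0.0008 0 0 0;0.04 0.0145 0.0297 0.0008 0 0 0;0.04 0.0145 0.0297 0.0008 0 0 0;0.04 0.0145 0.0297 0.0008 0 0 0;0.04 0.0145 0.0297 0.0008 0 0 0;0.04 0.0145 0.0297 0.0008 0 0 0;0.04 0.0145 0.0297 0.0008 0 0 0;0.04 0.0145 0.0297 0.0008 0 0 0;0.04 0.0145 0.0297 0.0008 0 0 0",
)

```text
time_s: 69.92
tcp_pos: [0.3915, 0.2719, 0.1553]
eef_rot: [0.14, 0.051, 0.989, -0.007]
contact_force: [0.9, -0.5, -0.2]
opening: 0.553
finger_force: 15.0
```

>>> move_arm(
  steps="0.04 0.0145 0.0297 0.0008 0 0 0;0.04 0.0145 0.0297 0.0008 0 0 0;0.04 0 0 0.025 0 0 0;0.04 0 0 0.025 0 0 0;0.04 0 0 0 0 0 0;0.04 0 0 0 0 0 0;0.04 0 0 0 0 0 0",
)

```text
time_s: 70.5
tcp_pos: [0.3841, 0.3305, 0.0976]
eef_rot: [0.14, 0.051, 0.989, -0.007]
contact_force: [-0.1, 0.1, -0.2]
opening: 0.552
finger_force: 15.0
```

```bash
python3 - <<'E'
from h import *
plan([(cool(-.075,.0235),84.05,.28)])
E
```

```text
t 70.5 tcp [0.3841 0.3305 0.0976] y-yaw 84.07 F [-0.1  0.1 -0.2] open 51.9 grip 14.999366998672485 j [ 0.66  0.11  1.97 -0.25  0.87 -0.66]
turn [0.001 0.001 0.   ] rows 0.0 | then shift mm [ 2.7 -0.3 17.7] rows 0.4
```

>>> move_arm(
  steps="0.04 0.002 0 0.01 0 0 0;0.04 0 0 0.004 0 0 0;0.04 0 0 0.002 0 0 0;0.04 0 0 0.0005 0 0 0;0.04 0 0 0 0 0 0;0.04 0 0 0 0 0 0",
)

```text
time_s: 71.0
tcp_pos: [0.3857, 0.3295, 0.0804]
eef_rot: [0.14, 0.051, 0.989, -0.007]
contact_force: [0.1, -1.1, -0.6]
opening: 0.551
finger_force: 15.0
```

>>> move_arm(
  steps="0.04 0 0 0.0005 0 0 0;0.04 0 0 0.0005 0 0 0;0.04 0 0 0.0005 0 0 0;0.04 0 0 0 0 0 0;0.04 0 0 0 0 0 0",
)

```text
time_s: 71.42
tcp_pos: [0.386, 0.3296, 0.0797]
eef_rot: [0.14, 0.051, 0.989, -0.007]
contact_force: [-4.8, -2.5, 7.3]
opening: 0.554
finger_force: 15.0
```

>>> move_arm(
  steps="0.055 0 0 -0.0007 0 0 0;0.07 0 0 0 0 0 0;0.07 0 0 0 0 0 0;0.07 0 0 -0.03 0 0 0;0.07 0 0 -0.035 0 0 0;0.07 0 0 -0.035 0 0 0;0.07 0 -0.03 -0.02 0 0 0;0.07 0 -0.035 0 0 0 0;0.07 0 -0.035 0 0 0 0;0.07 0 0 0 0 0 0",
)

```text
time_s: 72.25
tcp_pos: [0.341, 0.2293, 0.194]
eef_rot: [0.139, 0.053, 0.989, -0.009]
contact_force: [0.2, 0.2, -1.0]
opening: 0.747
finger_force: 0.0
```

```bash
python3 - <<'E'
from h import *
plan([])
im={n:optics.grab_frame(n) for n in("top","scene")}
ex,ey,n=[v/np.linalg.norm(v) for v in (cool(1,0)-C0,np.array([-np.sin(CY),np.cos(CY),0]),cool(0,1)-C0)]
for k,img in im.items():
    cal=optics.calibration(k)
    for ce,a,m in blobs(img,"orange",20):
        ys,xs=np.nonzero(m); o=C0+n*.018; P=[]
        for x,y in zip(xs,ys):
            c,d=ray(cal,(x,y)); X=c+d*((o-c)@n)/(d@n)-o; P.append([X@ex,X@ey])
        r=cv2.minAreaRect(np.array(P,np.float32)*1000)
        if abs(r[0][0])<140 and abs(r[0][1])<60: print(k,a,"cool mm",np.round(r[0],1),np.round(r[1],1),round(r[2],1))
    for ce,a,m in blobs(img,"red",60): print(k,"red",ce.round(1),planefit(cal,m,.295)[0].round(3),planefit(cal,m,.018)[0].round(4))
a=im["scene"][130:290,270:450]; b=im["top"][120:280,190:370]
save("end",cv2.resize(np.hstack([a,b]),(800,356),interpolation=2))
E
```

```text
t 72.25 tcp [0.341  0.2293 0.194 ] y-yaw 83.89 F [ 0.2  0.2 -1. ] open 70.2 grip 0.0 j [ 0.51 -0.28  2.1  -0.18  1.1  -0.89]
top 101 cool mm [77.8 -1. ] [52.4 38.3] 88.5
top 97 cool mm [25.1 -1.7] [40.9 49.4] 2.6
top 101 cool mm [-23.3  -0.1] [38.7 49.6] 2.8
top 98 cool mm [-73.1  -2.4] [39.  49.7] 2.7
top red [311.1 140. ] [0.667 0.015] [0.7586 0.0213]
top red [438.9 224.5] [ 0.371 -0.39 ] [ 0.3971 -0.4729]
top red [350.9 238.1] [ 0.337 -0.104] [ 0.3552 -0.1243]
scene 283 cool mm [-22.2  -1.2] [ 54.7 142.6] 89.7
scene 106 cool mm [78.7 -0.4] [45.6 53.1] 0.4
scene red [286.5 209. ] [ 0.521 -0.159] [ 0.3594 -0.1246]
scene red [362.6 229.5] [0.667 0.016] [0.5444 0.0969]
scene red [194.8 251.5] [ 0.55  -0.436] [ 0.3962 -0.474 ]
```

View pics/end.png

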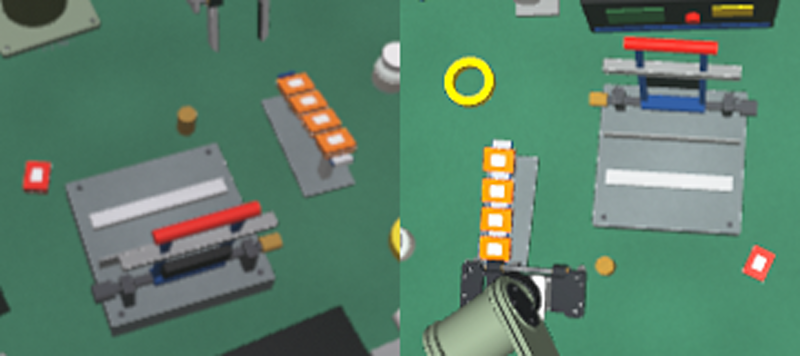

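All four cases sit crosswise and centred on the cooling rail, the lever is up, and the reject and the other bystanders that show are where they were. I hand in.

```bash
python3 -c "
from workcell import workorder
print(workorder.hand_in())"
```

```text
the job is handed in; nothing more can be done
None
```

I pressed all four orange cases with the lever held down for about two seconds, eased it back fully up, laid them flat and crosswise on the cooling rail, and handed the job in at about 72 s; the hand-in returned no verdict.

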